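Put the collet box away and shut the locked-out tool drawer

ROBOT

A 7-joint arm with a two-finger parallel gripper is mounted at the origin on the work surface. World frame = base frame: x ahead of the robot, y to its left, z up, the work surface at z = 0. Lengths are in m, angles in rad, forces in N, time in s.
With the tool pointing down it reaches from about 0.425 to 0.825 m from the base axis. Payload 3.6 kg.
Tool frame: the origin (TCP) lies at the very end of the fingers, on their centre line; the grasp point (between the pads) lies grip_depth behind it (grip_depth is the distance from the TCP to the grasp point, in m); z points along the fingers, y is the direction in which the jaws open and shut (so a half turn about z gives the same grasp; the last joint's range is limited). The gripper opens to 93 mm and grips with 3 to 60 N. Pads are 15 mm wide; open, the fingers measure 128 mm over their backs; the gripper's body (75 mm by 188 mm) begins 65 mm behind the grasp point.
Start: joints at [1.091, 0.615, -0.013, 1.423, 0.008, 1.103, -0.04], TCP at [0.284, -0.584, 0.219] pointing down, gripper open.
Joint ranges: [-3.12, 3.12], [-0.3, 2.06], [-1.34, 1.32], [0.26, 2.42], [-1.36, 4.5], [0.01, 1.98], [-2.84, 2.84]. Speed limits (rad/s): [2.79, 2.79, 3.14, 3.14, 3.14, 3.14, 3.14].

INTERFACE

Orientations are given as [roll, pitch, yaw] about the fixed x, y, z axes, in that order (R = Rz(yaw) Ry(pitch) Rx(roll)).
In Python, from rig import get_obs, camera, finish_job, look_for, place_of, grip_depth gives the robot as it stands.
- The arm moves only by the shell command python3 -m inch 'ROWS'. ROWS is JSON, a list that holds one entry, the list of rows, each a list of 7 numbers: the shift along the tool's x, y, z in m, then the turn, a rotation vector about the tool's x, y, z in degrees, then the closure, from 0 (fully open) to 1 (shut). A call has 1 to 12 rows; each row is the pose to reach, as a shift and turn from the pose measured when the call began, along the tool's axes at that moment; what a row does not reach only later rows make up. A row lasts 1/8 s, in which the tool goes at most 62.5 mm and 10.7 degrees, less where a joint would pass 70% of its speed; a pose out of reach is approached as far as the arm can. A call with a gripper value outside its range is refused whole. The fingers move at their own pace and stop on an object; the grip force is fixed at half the most. Time passes only in rows, so rows that repeat a pose let the fingers close. It gives the time, the measured TCP pose, the force and the opening at its end, in the units of the state.
- get_obs(): the state, without advancing time (a new reading comes with each control period).
- camera(name): name is "side" or "top"; returns a dict with "image" (384x512x3 uint8, red, green, blue), "range_z" (384x512 float32, m along the optical axis (not along the pixel's ray), 0 where there is no reading), "K" (3x3 intrinsics, pixels), "position" and "orientation" of the camera in the world. Camera axes: x right, y down, z forward; pixel columns grow to the right and rows downward; lengths in m; the calibration is good to about 2 mm. A picture is of the moment at which its call begins.
- finish_job(): hands the job in, once; it reports no verdict.
Trained networks look in a picture, given as the dict that the camera call returned (one of the last four; its "shot" number tells which), for a name from the list of things; names that differ only in an ending like _2 or _b are one class to them, and where a whole thing is asked for, a point or a joint stands for the part that bears it (a point fixed in the world has none). Each returns a list of dicts, best first, with "score" (0 to 1); they miss things now and then, are a little off and sometimes report something else, mostly with a low value. They report only what shows in the picture. A call takes as long as a camera call. They do not tell look-alikes from the thing itself.
- look_for(picture, thing): "point" ([row, column] in pixels, amid what is visible of it).
- place_of(picture, thing): "point" ([row, column] in pixels: a listed point, or the origin of a listed thing).
The state is a dict: "t": time; "joint_positions": joint angles; "dq": joint speeds; "joint_torque": joint torques, N m; "tcp_pos": TCP position; "ee_rot": TCP orientation; "force": force on the tool from outside, world axes, zero at the start; "ft_torque": the same for the moment, N m; "width": finger opening in m.
Only numpy, scipy, OpenCV 4.12 (cv2) and the standard library are available. Lean on these libraries where they do the work, as an engineer would, in place of code of your own. Each camera call takes 0.05 s, during which the arm holds its last target.

TASK

Tidy the tool drawer, which is pulled out and locked open: lift the tall cutter tube out of it and stand it upright on the round rubber mat, and put the square collet box from the leaning stand upright into the drawer's empty front bay. Then press the release lever on the drawer's right-hand slide to unlock it, and push the drawer fully home. Leave the round jar, the block of cutters and the oil bottle where they are.

Things in the scene. Friction and masses are not known exactly. Their poses are not given: they have to be found in the camera images.
- tray (a joint): travel of the tool drawer (open aluminium tray, grey front, in a grey unit 320 mm wide, 125 mm high): 0 = pulled out to the robot's side and locked, 0.160 m = fully home. It runs along +x of bay with 2.5 N of friction and stays where left; locked, it has about 10 mm of play
- latch (a joint): release lever: 0 = up (locking), 0.32 rad = fully down. Sprung: 2.5 N at the pad to start, 7 N fully down; springs back up. The drawer is free past about 0.17 rad (pad 8 mm down, of 15 mm); keep it down until the drawer has moved some 30 mm, after which it may be let go
- pad (a point): centre of the top of the lever's steel pad, 86 mm above the bench, pressed downwards. Pad 30 mm wide (y), 34 mm long (15 mm ahead of this point to 19 mm behind), with a 14 mm high lip across its far end to push the drawer by. It rides with the drawer, centred 25 mm outside its right wall (wall top 75 mm above the bench). x = closing direction while the lever is up
- lamp (a point): middle of the near lower edge of an aluminium lamp bar fixed to the unit, 234 mm above the bench: 340 mm long (y), 25 mm deep (+x) and high. With the drawer out this edge is 1 mm nearer the robot than pad, and with it home 11 mm nearer than pull, so no upright gripper fits at either: lean it about 40 degrees, its body back to the robot's side
- pull (a point): middle of the robot-side face of the drawer's steel bar pull, 55 mm above the bench: 115 mm wide (y), 16 mm high, 12 mm thick, standing 40 mm ahead of the drawer front (300 mm wide, 102 mm high). Push it along +x of the point to shut the drawer. Rides with the drawer
- bay (a point): centre of the floor of the drawer's empty front bay, 25 mm above the bench; rides with the drawer. 68 mm along x, 104 mm along y, between fixed yellow boxes 50 mm high (sides and behind; low dividers 18 mm) and the drawer front (77 mm above this floor). x = closing direction, z up. The unit's opening passes things up to 80 mm above this floor
- tube_c (a point): centre of the cutter tube: grey round plastic tube with a white cap, diameter 24 mm (cap 25 mm), 95 mm high, z along its axis. It starts upright on the bay's floor, too tall to go into the unit
- case_c (a point): centre of the square collet box: yellow, 36 x 36 mm, 50 mm high (top 10 mm: 32 mm square), z along its height, in one of two places (75 mm apart along y) of a white stand, leaning 30 degrees with its top to the robot's side (its own x and z lean with it). Its foot lies against a 14 mm lip on the -x side; 12 mm dividers beside it; grip its +-y sides
- jar_c (a point): centre of the round jar: yellow, diameter 36 mm, 50 mm high, z along its height, leaning likewise in the stand's other place; leave it there
- mat_top (a point): centre of the top of the round black rubber mat, diameter 110 mm, 4 mm thick, on the bench to the left or right of the drawer (the stand is on the other side). A low aluminium puck (diameter 40 mm, 18 mm high) lies beside it
- bits_c (a point): centre of the white foot block (80 x 56 x 30 mm) of three upright steel cutters up to 115 mm high; leave it alone
- oil_c (a point): centre of a white oil bottle, diameter 52 mm, 130 mm high; leave it alone
There are look-alikes about, which are no part of the job. What is shaped like the part that bears case_c but red is not meant.

How it is judged:
On the way, in this order (a step that is already met when the one before it is completed fails the run):
1. the tube stands on the mat and the square box stands in the bay, with the drawer still out (horizontal distance between tube_c and mat_top below 0.04 m and angle between each of tube_c, case_c's own z axis and vertical below 0.1 rad and height (world z) of tube_c below 0.058 m and x of case_c in the frame of bay between -0.025 and 0.025 m and y of case_c in the frame of bay between -0.045 and 0.045 m and z of case_c in the frame of bay below 0.03 m and value of joint tray below 0.012 m and value of joint latch below 0.05 rad), for 0.2 s.
2. the release lever is pressed (value of joint latch above 0.12 rad), for 0.05 s.
At the end, for the whole second after the job is handed in: the drawer is home to within 6 mm and at rest; the square box stands upright (within 0.1 rad) on the bay floor in the drawer, its centre within 25 mm along x and 45 mm along y of the bay's centre; the tube stands upright (within 0.1 rad) on the mat, its axis within 40 mm of the mat's centre (horizontal distance between tube_c and mat_top below 0.04 m and angle between each of tube_c, case_c's own z axis and vertical below 0.1 rad and height (world z) of tube_c below 0.058 m and x of case_c in the frame of bay between -0.025 and 0.025 m and y of case_c in the frame of bay between -0.045 and 0.045 m and z of case_c in the frame of bay below 0.03 m and value of joint tray above 0.154 m and velocity of joint tray below 0.01 m/s); the robot touches nothing.
It fails at once if the round jar is shifted more than 30 mm or knocked over (distance of jar_c from where it was at the start of the episode above 0.03 m or angle between jar_c's own z axis and vertical above 0.9 rad).
It fails at once if the cutter block is shifted more than 30 mm or knocked over (distance of bits_c from where it was at the start of the episode above 0.03 m or angle between bits_c's own z axis and vertical above 0.4 rad).
It fails at once if the oil bottle is shifted more than 30 mm or knocked over (distance of oil_c from where it was at the start of the episode above 0.03 m or angle between oil_c's own z axis and vertical above 0.4 rad).
It also fails if it takes over 72 s, if anything falls off the work surface, if the arm or the gripper's body presses on something with over 40 N, if the wrist force passes 120 N, or if a joint passes its speed limit or range.

## Working session

There is one attempt and no reset: what is moved stays moved. The work goes in short steps, Python scripts to look and compute and a shell command to move; the robot and the scene stay as the last step left them, time stands still between calls to the robot, and variables do not carry over. Pictures are saved under pics/ and viewed, and the job is handed in when it is done.

```bash
ls; mkdir -p pics; cat > h.py <<'E'
import numpy as np, cv2
from scipy.spatial.transform import Rotation as R
from rig import get_obs, camera, finish_job, look_for, place_of, grip_depth
def camR(c):
    o=np.array(c["orientation"],float)
    if o.shape==(3,3): return o
    if o.shape==(4,): return R.from_quat(o).as_matrix()
    return R.from_euler('xyz',o).as_matrix()
def ray(c,p):
    K=c["K"]; d=np.array([(p[1]-K[0,2])/K[0,0],(p[0]-K[1,2])/K[1,1],1.]); return camR(c)@d
def at_z(c,p,z):
    d=ray(c,p); o=np.array(c["position"]); return o+d*(z-o[2])/d[2]
def at_depth(c,p):
    return np.array(c["position"])+ray(c,p)*c["range_z"][int(round(p[0])),int(round(p[1]))]
def cloud(c):
    K=c["K"]; h,w=c["range_z"].shape; v,u=np.mgrid[0:h,0:w]
    d=np.stack([(u-K[0,2])/K[0,0],(v-K[1,2])/K[1,1],np.ones((h,w))],-1)*c["range_z"][...,None]
    return d@camR(c).T+np.array(c["position"])
def proj(c,P):
    q=camR(c).T@(np.array(P)-np.array(c["position"])); q=c["K"]@q; return q[1]/q[2],q[0]/q[2]
def save(c,n,box=None,s=1):
    im=c["image"][...,::-1]
    if box: im=im[box[0]:box[1],box[2]:box[3]]
    im=cv2.resize(im,None,fx=s,fy=s,interpolation=cv2.INTER_CUBIC); cv2.imwrite("pics/"+n+".png",im)
def tool(T,Rw=None):
    "shift in tool axes to reach world TCP T, and rotvec deg to reach Rw"
    o=get_obs(); Rt=R.from_euler('xyz',o["ee_rot"])
    s=Rt.inv().apply(np.array(T)-o["tcp_pos"]); 
    r=np.zeros(3) if Rw is None else np.degrees((Rt.inv()*Rw).as_rotvec())
    return np.round(s,4),np.round(r,1)
E
python3 - <<'E'
from h import *
print(get_obs(), grip_depth)
for n in ("side","top"):
    c=camera(n); save(c,n+"0",s=1.5); print(n,c["position"],c["orientation"],c["K"])
    for t in "pad lamp pull bay tube_c case_c jar_c mat_top bits_c oil_c".split():
        for f in (place_of,):
            for d in f(c,t)[:3]:
                print(t,np.round(d["point"],1),round(d["score"],2),np.round(at_depth(c,d["point"]),3))
E
```

```text
pics
{'t': 0.0, 'joint_positions': array([ 1.09153248,  0.61592643, -0.01264549,  1.4249166 ,  0.00812343,
        1.10340091, -0.04039005]), 'dq': array([-0.00177398, -0.00061362,  0.00189505,  0.00072005,  0.0007112 ,
        0.00263868, -0.00033026]), 'joint_torque': array([ 5.24765419e-04, -4.58938766e+01,  2.08920334e-01, -1.65744478e+01,
       -6.10633660e-02,  2.04866112e-02,  2.55848727e-04]), 'tcp_pos': array([ 0.28400754, -0.5837742 ,  0.21747057]), 'ee_rot': array([-3.13899221e+00,  4.22719408e-05,  4.52874873e-01]), 'force': array([ 0.18416004, -0.64356932,  1.26337116]), 'ft_torque': array([-0.03225211,  0.02396837,  0.02693282]), 'width': 0.09315500369559054} 0.0188
side [0.22214776 0.65870987 0.82334228] [-2.35418272 -0.00946354 -2.63248008] [[371.01079431   0.         252.73611611]
 [  0.         371.01079431 193.31287893]
 [  0.           0.           1.        ]]
pad [166.4 259.9] 0.63 [ 0.615 -0.105  0.085]
pad [215.4 257.8] 0.44 [0.54  0.046 0.05 ]
pad [278.2 158.8] 0.21 [0.647 0.342 0.054]
lamp [151.8 238.6] 0.66 [ 0.682 -0.092  0.123]
pull [220.9 282.8] 0.72 [ 
[... 581 characters left out ...]
 194.49403555]
 [  0.           0.           1.        ]]
pad [186.1 313.2] 0.45 [ 0.613 -0.086  0.085]
lamp [177.8 280.6] 0.67 [0.656 0.021 0.023]
pull [227.5 279.7] 0.65 [0.475 0.027 0.062]
pull [167.2 383.4] 0.56 [ 0.676 -0.324  0.097]
bay [205.4 277.8] 0.77 [0.542 0.035 0.114]
tube_c [205.3 277.6] 0.67 [0.542 0.036 0.114]
tube_c [208.  276.3] 0.46 [0.535 0.04  0.106]
case_c [221.9 175.8] 0.75 [0.492 0.375 0.076]
case_c [251.8 199. ] 0.72 [0.395 0.301 0.035]
case_c [187.5 168.2] 0.47 [0.618 0.414 0.038]
jar_c [222.6 199. ] 0.38 [0.49  0.298 0.074]
mat_top [215.1 384.1] 0.58 [ 0.525 -0.345  0.003]
bits_c [176.2 196. ] 0.85 [0.661 0.321 0.024]
oil_c [164.4 382.6] 0.54 [ 0.685 -0.321  0.099]
```

View pics/side0.png

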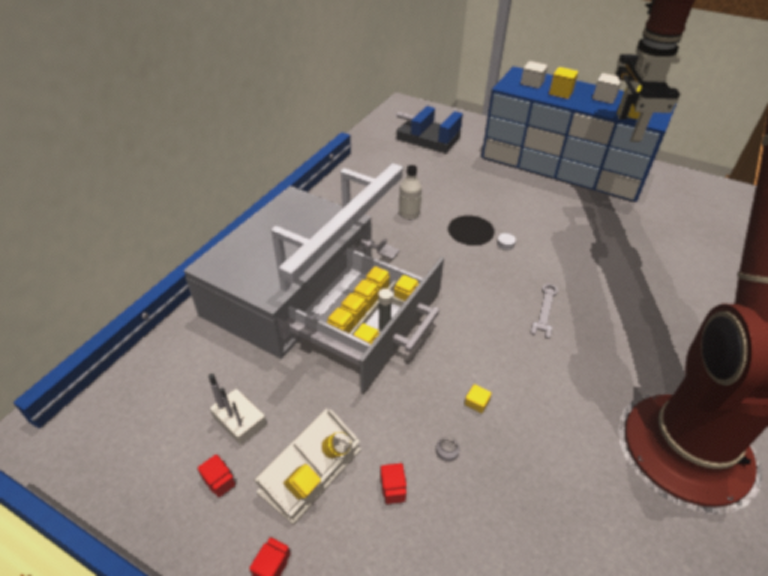

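View pics/top0.png

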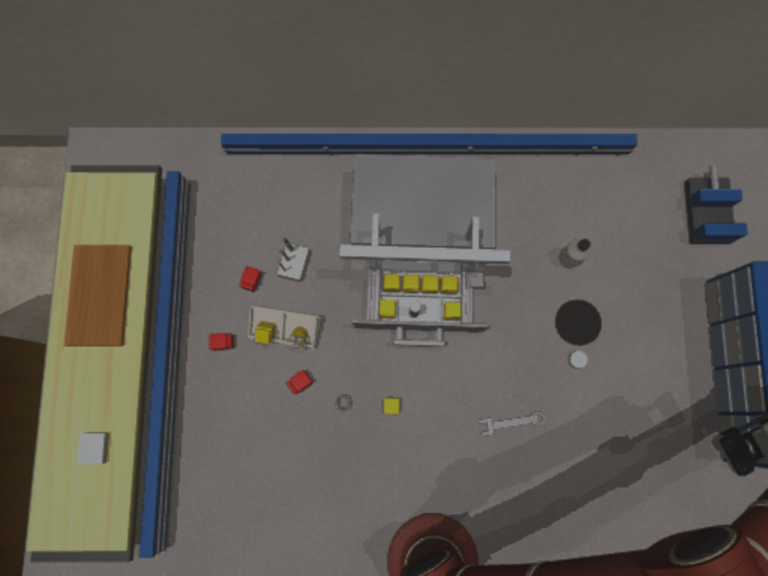

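The top view shows the drawer centred near (415,300), the mat at (578,322) and the stand at (285,328), all at 1.5x scale. Next I'll take close crops and measure.

```bash
python3 - <<'E'
from h import *
c=camera("side"); d=camera("top")
a=cv2.resize(c["image"][260:384,140:300],None,fx=4,fy=4,interpolation=cv2.INTER_CUBIC)
cv2.imwrite("pics/cs.png",a[...,::-1])
save(c,"cd",(150,270,180,310),5); save(d,"td",(160,240,220,350),6); save(d,"ts",(195,245,155,225),8)
P=cloud(d)
np.savez("c0.npz",P=P,I=d["image"],Ps=cloud(c),Is=c["image"])
# mat
I=d["image"].astype(int)
m=(I.max(-1)<50)&(abs(P[...,2]-0.004)<.006)&(P[...,0]>.4)&(P[...,0]<.62)&(P[...,1]<-.25)&(P[...,1]>-.45)
q=P[m];print("mat",m.sum(),q.min(0),q.max(0),(q.min(0)+q.max(0))/2)
# lamp
m=(abs(P[...,2]-.257)<.012)&(P[...,0]>.5)&(P[...,0]<.8)&(abs(P[...,1])<.25); q=P[m]
print("lamp",m.sum(),q.min(0),q.max(0)); r=cv2.minAreaRect((q[:,:2]*1000).astype(np.float32)); print(r, np.median(q[:,2]))
# drawer front top z=.102
m=(abs(P[...,2]-.102)<.006)&(P[...,0]>.45)&(P[...,0]<.535)&(P[...,1]>-.2)&(P[...,1]<.25); q=P[m]
print("front",m.sum(),q.min(0),q.max(0)); print(cv2.minAreaRect((q[:,:2]*1000).astype(np.float32)),np.polyfit(q[:,1],q[:,0],1))
# tube cap
m=(abs(P[...,2]-.120)<.006)&(P[...,0]>.5)&(P[...,0]<.6)&(P[...,1]>-.05)&(P[...,1]<.12); q=P[m]
print("cap",m.sum(),q.min(0),q.max(0),np.median(q,0))
# pad
m=(abs(P[...,2]-.086)<.006)&(P[...,0]>.57)&(P[...,0]<.64)&(P[...,1]>-.13)&(P[...,1]<-.06); q=P[m]
print("pad",m.sum(),q.min(0),q.max(0),np.median(q,0))
# unit top
m=(abs(P[...,2]-.125)<.006)&(P[...,0]>.66)&(P[...,0]<.9)&(P[...,1]>-.25)&(P[...,1]<.25); q=P[m]
print("unit",cv2.minAreaRect((q[:,:2]*1000).astype(np.float32)))
E
```

```text
mat 637 [ 0.47566303 -0.39898213 -0.00196355] [ 0.57636006 -0.29757396  0.0099547 ] [ 0.52601154 -0.34827804  0.00399558]
lamp 1208 [ 0.61254243 -0.14280142  0.24507895] [0.71192455 0.19349898 0.26641395]
((663.109619140625, 24.281845092773438), (337.0150451660156, 91.72960662841797), 88.24021911621094) 0.2593809266985426
front 229 [ 0.50253481 -0.1209893   0.09600856] [0.51951898 0.17571695 0.10752822]
((511.1695251464844, 27.30371856689453), (296.7796325683594, 8.755980491638184), 88.19544219970703) [0.03295226 0.51020354]
cap 43 [0.53598272 0.02799673 0.1147192 ] [0.5563247  0.05083993 0.12508824] [0.54556929 0.04095204 0.11992037]
pad 91 [ 0.5984806  -0.11310142  0.08040169] [ 0.63950806 -0.07294204  0.09104397] [ 0.61575715 -0.09882364  0.08612865]
unit ((786.8251342773438, 20.19134521484375), (318.6556396484375, 212.5030517578125), 88.15398406982422)
```

View pics/cs.png

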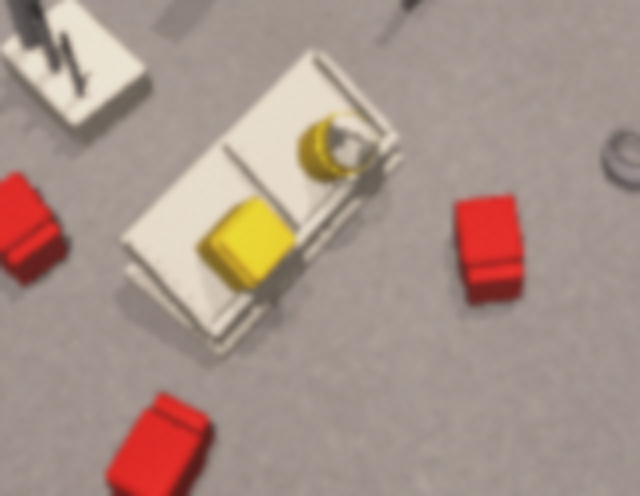

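View pics/cd.png

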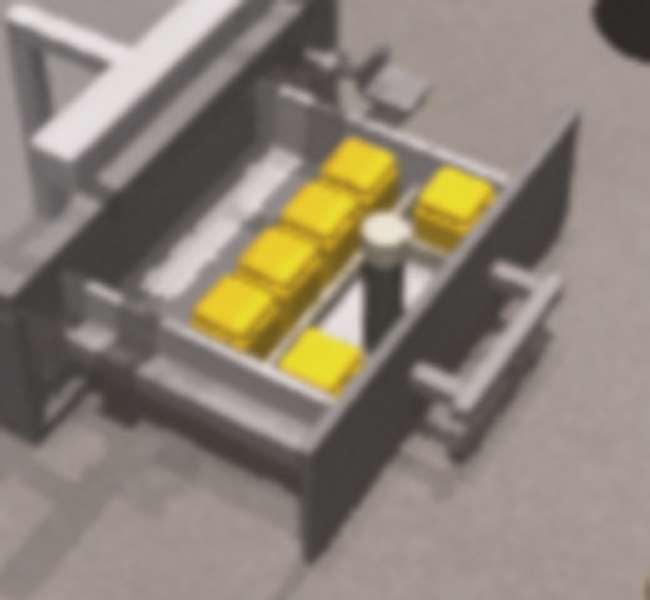

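View pics/td.png

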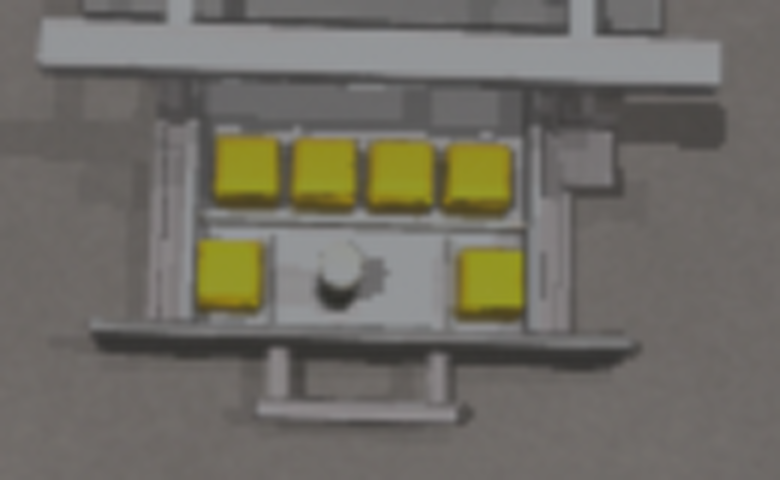

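View pics/ts.png

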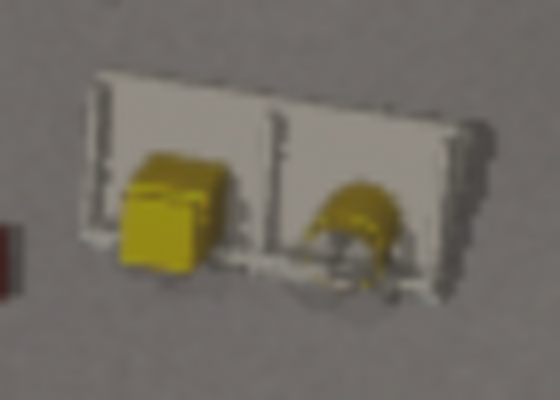

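Things that could be taken for case_c (side px row, col):
- yellow box in the stand's left place (322,196)
- lidded round jar (296,224)
- loose yellow block on the bench (265,318)
- three red boxes (317,144), (321,262), (373,180)
- yellow boxes fixed in the drawer
- yellow box on the blue cabinet

The crop shows a square yellow box leaning in the stand's left place, so that's my choice. Next I'll measure precisely.

```bash
python3 - <<'E'
from h import *
z=np.load("c0.npz")
P,I,Ps,Is=z["P"],z["I"].astype(int),z["Ps"],z["Is"].astype(int)
def yel(I): return (I[...,0]>1.6*I[...,2])&(I[...,1]>1.4*I[...,2])&(I[...,0]>70)
def reg(P,b): return (P[...,0]>b[0])&(P[...,0]<b[1])&(P[...,1]>b[2])&(P[...,1]<b[3])&(P[...,2]>b[4])&(P[...,2]<b[5])
# stand incline
for nm,P_,I_ in(("top",P,I),("side",Ps,Is)):
    w=reg(P_,(.44,.57,.24,.45,.015,.12))&(I_.max(-1)-I_.min(-1)<45)
    q=P_[w]; 
    # ransac plane
    best=None; g=np.random.default_rng(0)
    for _ in range(300):
        a=q[g.choice(len(q),3,False)]; n=np.cross(a[1]-a[0],a[2]-a[0]); n/=np.linalg.norm(n)+1e-12
        k=abs((q-a[0])@n)<.003
        if best is None or k.sum()>best.sum(): best=k
    qq=q[best]; m=qq.mean(0); n=np.linalg.svd(qq-m)[2][2]; n*=np.sign(n[2])
    print(nm,"plane",len(q),len(qq),m,n,"tilt",np.degrees(np.arccos(n[2])),"yaw",np.degrees(np.arctan2(-n[1],-n[0])))
    y=yel(I_)&reg(P_,(.42,.56,.335,.43,.015,.12)); y2=P_[y]; print("yel",len(y2),y2.min(0),y2.max(0))
    for yaw in (-8.3,):
        Rb=(R.from_euler('z',yaw,degrees=True)*R.from_euler('y',-30,degrees=True))
        l=Rb.inv().apply(y2-m); print("local pct",np.percentile(l,[1,3,50,97,99],axis=0).round(4)); 
        for s in (.018,): pass
        lm=Rb.inv().apply(qq-m);print("stand local",np.percentile(lm,[1,99],axis=0).round(4))
E
```

```text
top plane 819 445 [0.52207909 0.33454044 0.03963723] [-0.49212896  0.07676576  0.86713096] tilt 29.873068568368417 yaw -8.865953980265553
yel 164 [0.47271029 0.35934336 0.03045654] [0.52370477 0.39600491 0.08347714]
local pct [[-0.0363  0.0225  0.0061]
 [-0.0332  0.0226  0.0079]
 [-0.0119  0.0368  0.0446]
 [-0.0011  0.055   0.0535]
 [-0.0007  0.0559  0.0545]]
stand local [[-0.0406 -0.0711 -0.0029]
 [ 0.0294  0.079   0.0029]]
side plane 1735 1229 [0.52544186 0.33985743 0.03899056] [-0.49701302  0.07783255  0.86424542] tilt 30.20334638347248 yaw -8.900268388890177
yel 371 [0.47353914 0.34516873 0.02011553] [0.52251874 0.39969094 0.08088186]
local pct [[-0.0436  0.0037 -0.0007]
 [-0.0392  0.018   0.0097]
 [-0.0199  0.0408  0.0481]
 [-0.0037  0.0533  0.0521]
 [-0.0034  0.0536  0.0525]]
stand local [[-0.0399 -0.074  -0.0028]
 [ 0.0274  0.0767  0.003 ]]
```

```bash
python3 - <<'E'
from h import *
z=np.load("c0.npz")
P,I,Ps,Is=z["P"],z["I"].astype(int),z["Ps"],z["Is"].astype(int)
Rd=R.from_euler('z',-1.9,degrees=True); O=np.array([.53,.027,0])
for nm,P_,I_ in(("top",P,I),("side",Ps,Is)):
    L=Rd.inv().apply((P_.reshape(-1,3)-O)).reshape(P_.shape)
    def st(n,zl,zh,b,yl=None):
        m=(L[...,2]>zl)&(L[...,2]<zh)&(L[...,0]>b[0])&(L[...,0]<b[1])&(L[...,1]>b[2])&(L[...,1]<b[3])
        if yl is not None: m&=((I_[...,0]>1.6*I_[...,2])==yl)
        q=L[m]
        if len(q)<5: print(nm,n,len(q));return
        print(nm,n,len(q),np.percentile(q,[1,50,99],axis=0).round(4).tolist())
    st("front",.098,.108,(-.06,.0,-.2,.2))
    st("pull",.055,.070,(-.1,-.03,-.1,.1))
    st("boxL",.068,.080,(-.02,.06,.03,.12),True)
    st("boxR",.068,.080,(-.02,.06,-.12,-.03),True)
    st("back",.068,.080,(.05,.14,-.12,.12),True)
    st("floor",.020,.030,(-.03,.06,-.06,.06),False)
    st("lampL",.25,.27,(.05,.2,.1,.2)); st("lampR",.25,.27,(.05,.2,-.2,-.14))
    st("pad",.081,.091,(.06,.12,-.15,-.09))
    st("lip",.094,.105,(.06,.13,-.15,-.09))
    st("wallR",.07,.08,(-.0,.08,-.11,-.07),False)
    st("cap",.113,.127,(-.02,.06,-.05,.08))
    st("tube",.05,.108,(-.012,.06,-.05,.08),False)
E
```

```text
top front 220 [[-0.023, -0.1451, 0.0981], [-0.0189, -0.0002, 0.1018], [-0.0146, 0.1472, 0.1071]]
top pull 160 [[-0.0626, -0.0531, 0.0562], [-0.0551, -0.0027, 0.0626], [-0.0309, 0.056, 0.0684]]
top boxL 100 [[0.0013, 0.06, 0.0685], [0.018, 0.0768, 0.0743], [0.0351, 0.0912, 0.0797]]
top boxR 95 [[0.0024, -0.0883, 0.0684], [0.019, -0.0715, 0.0736], [0.0362, -0.0544, 0.0794]]
top back 385 [[0.0622, -0.0805, 0.0684], [0.0791, 0.0076, 0.0744], [0.0961, 0.083, 0.0796]]
top floor 404 [[-0.0224, -0.0576, 0.0201], [0.0256, -0.0063, 0.025], [0.0547, 0.0564, 0.0298]]
top lampL 257 [[0.0882, 0.1003, 0.2521], [0.1028, 0.128, 0.2594], [0.1745, 0.1699, 0.2649]]
top lampR 81 [[0.0882, -0.1665, 0.2544], [0.1, -0.1539, 0.2593], [0.1133, -0.141, 0.2651]]
top pad 92 [[0.0728, -0.1368, 0.0823], [0.0901, -0.1231, 0.0863], [0.1178, -0.1095, 0.0904]]
top lip 19 [[0.1042, -0.1379, 0.0953], [0.1056, -0.1246, 0.0995], [0.1093, -0.1087, 0.1036]]
top wallR 45 [[0.0025, -0.0986, 0.0703], [0.0405, -0.0974, 0.0742], [0.078, -0.0937, 0.0793]]
top cap 44 [[0.0056, 0.0016, 0.1151], [0.0151, 0.0143, 0.12], [0.0255, 0.02
[... 630 characters left out ...]
5, -0.0047, 0.024], [0.0573, 0.0557, 0.0298]]
side lampL 399 [[0.0893, 0.1003, 0.2501], [0.1043, 0.1252, 0.2584], [0.1777, 0.1713, 0.2612]]
side lampR 57 [[0.0892, -0.1684, 0.2507], [0.0999, -0.1516, 0.2588], [0.114, -0.1404, 0.2609]]
side pad 94 [[0.0737, -0.1376, 0.0815], [0.0918, -0.1211, 0.0846], [0.1104, -0.1079, 0.0909]]
side lip 16 [[0.1055, -0.1379, 0.0946], [0.1074, -0.1205, 0.0981], [0.1099, -0.1065, 0.102]]
side wallR 52 [[0.0009, -0.1011, 0.0705], [0.0401, -0.0956, 0.073], [0.0788, -0.0921, 0.0767]]
side cap 58 [[0.0057, 0.0024, 0.1131], [0.0173, 0.0158, 0.1185], [0.0295, 0.0263, 0.1208]]
side tube 125 [[0.0065, 0.0089, 0.0519], [0.0127, 0.0222, 0.0791], [0.0273, 0.0265, 0.1066]]
```

```bash
cat >> h.py <<'E'
def goal(x,y,z,yaw=-1.9,lean=0):
    "lean deg: body back toward robot. tool z = down-forward"
    Rw=R.from_euler('z',yaw,degrees=True)*R.from_euler('y',-lean,degrees=True)*R.from_euler('x',180,degrees=True)
    o=get_obs(); s,r=tool((x,y,z),Rw)
    print("t",o["t"],"tcp",np.round(o["tcp_pos"],4),"F",np.round(o["force"],1),"w",round(o["width"],4),"\n shift",s,"turn",r, "axis z",Rw.apply([0,0,1]).round(2))
E
python3 -c "
from h import *
goal(.50,-.10,.25); goal(.5464,.040,.20)"
```

```text
t 1.2 tcp [ 0.2844 -0.5845  0.2186] F [-0.4  0.3 -0.5] w 0.0932 
 shift [ 0.4059 -0.3413 -0.0313] turn [-0.  -0.  27.8] axis z [-0. -0. -1.]
t 1.2 tcp [ 0.2844 -0.5845  0.2186] F [-0.4  0.3 -0.5] w 0.0932 
 shift [ 0.5088 -0.4469  0.0187] turn [-0.  -0.  27.8] axis z [-0. -0. -1.]
```

```bash
python3 -m inch '[[[0.406,-0.341,-0.031,0,0,27.8,0.4],[0.406,-0.341,-0.031,0,0,27.8,0.4],[0.406,-0.341,-0.031,0,0,27.8,0.4],[0.406,-0.341,-0.031,0,0,27.8,0.4],[0.406,-0.341,-0.031,0,0,27.8,0.4],[0.406,-0.341,-0.031,0,0,27.8,0.4],[0.406,-0.341,-0.031,0,0,27.8,0.4],[0.406,-0.341,-0.031,0,0,27.8,0.4],[0.406,-0.341,-0.031,0,0,27.8,0.4],[0.406,-0.341,-0.031,0,0,27.8,0.4],[0.406,-0.341,-0.031,0,0,27.8,0.4],[0.406,-0.341,-0.031,0,0,27.8,0.4]]]'
python3 -c "
from h import *
goal(.5464,.040,.16);print(get_obs()['joint_positions'])"
```

```text
t: 2.7
tcp_pos: [0.4995, -0.1023, 0.2497]
ee_rot: [3.141, 0.0, -0.036]
force: [-0.4, -0.5, -0.1]
width: 0.0561
t 2.7 tcp [ 0.4995 -0.1023  0.2497] F [-0.4 -0.5 -0.1] w 0.0561 
 shift [ 0.0417 -0.144   0.0895] turn [ 0.   0.  -0.2] axis z [-0. -0. -1.]
[ 0.13754361  0.36496955  0.02940386  1.77777177 -0.0113977   0.99932667
 -1.43562283]
```

```bash
python3 -m inch '[[[0.042,-0.144,0.02,0,0,-0.2,0.45],[0.042,-0.144,0.04,0,0,-0.2,0.45],[0.042,-0.144,0.09,0,0,-0.2,0.45],[0.042,-0.144,0.09,0,0,-0.2,0.45],[0.042,-0.144,0.09,0,0,-0.2,0.45],[0.042,-0.144,0.09,0,0,-0.2,0.45],[0.042,-0.144,0.09,0,0,-0.2,0.45]]]'
python3 -c "
from h import *
goal(.5464,.040,.082)
c=camera('side'); save(c,'s1',(120,270,180,330),5); d=camera('top'); save(d,'t1',(150,250,220,350),6)"
```

```text
t: 3.58
tcp_pos: [0.5475, 0.0386, 0.1612]
ee_rot: [3.141, -0.003, -0.035]
force: [0.6, 0.9, -0.2]
width: 0.0513
t 3.575 tcp [0.5475 0.0386 0.1612] F [ 0.6  0.9 -0.2] w 0.0513 
 shift [-0.0014 -0.0014  0.0792] turn [ 0.1 -0.2 -0.1] axis z [-0. -0. -1.]
```

View pics/s1.png

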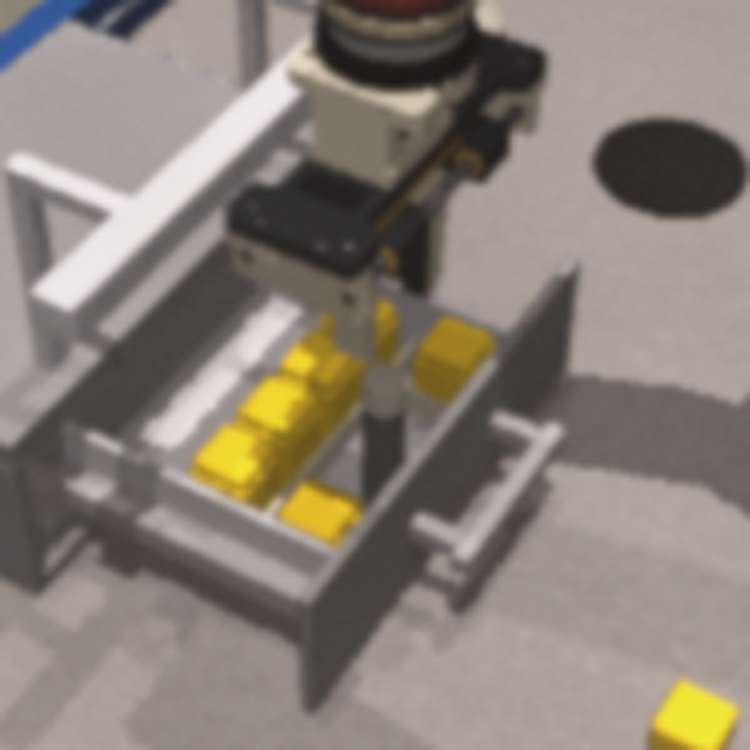

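The crop shows the fingers directly above the tube's cap (about 385,390), with the wide side of the body along y and clear of the lamp bar. I'll descend and grip.

```bash
python3 -m inch '[[[-0.0014,-0.0014,0.03,0.1,-0.2,-0.1,0.45],[-0.0014,-0.0014,0.055,0.1,-0.2,-0.1,0.45],[-0.0014,-0.0014,0.079,0.1,-0.2,-0.1,0.45],[-0.0014,-0.0014,0.079,0.1,-0.2,-0.1,0.45],[-0.0014,-0.0014,0.079,0.1,-0.2,-0.1,0.9],[-0.0014,-0.0014,0.079,0.1,-0.2,-0.1,0.9],[-0.0014,-0.0014,0.079,0.1,-0.2,-0.1,0.9],[-0.0014,-0.0014,0.079,0.1,-0.2,-0.1,0.9],[-0.0014,-0.0014,0.079,0.1,-0.2,-0.1,0.9]]]'
python3 -c "
from h import *
goal(.5464,.040,.22); goal(.526,-.349,.20)"
```

```text
t: 4.8
tcp_pos: [0.5465, 0.0406, 0.0823]
ee_rot: [-3.141, 0.0, -0.032]
force: [0.6, -0.8, 5.0]
width: 0.0244
t 4.8 tcp [0.5465 0.0406 0.0823] F [ 0.6 -0.8  5. ] w 0.0244 
 shift [-1.000e-04  5.000e-04 -1.377e-01] turn [-0.1  0.   0.1] axis z [-0. -0. -1.]
t 4.8 tcp [0.5465 0.0406 0.0823] F [ 0.6 -0.8  5. ] w 0.0244 
 shift [-0.008   0.39   -0.1181] turn [-0.1  0.   0.1] axis z [-0. -0. -1.]
```

```bash
python3 -m inch '[[[0,0,-0.04,0,0,0,0.9],[0,0,-0.08,0,0,0,0.9],[0,0,-0.12,0,0,0,0.9],[-0.003,0.04,-0.12,0,0,0,0.9],[-0.008,0.09,-0.12,0,0,0,0.9],[-0.008,0.14,-0.12,0,0,0,0.9],[-0.008,0.19,-0.12,0,0,0,0.9],[-0.008,0.24,-0.12,0,0,0,0.9],[-0.008,0.29,-0.12,0,0,0,0.9],[-0.008,0.34,-0.12,0,0,0,0.9],[-0.008,0.375,-0.12,0,0,0,0.9],[-0.008,0.39,-0.12,0,0,0,0.9]]]'
python3 -c "
from h import *
goal(.526,-.3485,.0615);o=get_obs();print(o['force'],o['joint_positions'])
c=camera('side'); save(c,'s2',(60,260,200,400),4)"
```

```text
t: 6.3
tcp_pos: [0.5245, -0.3515, 0.201]
ee_rot: [-3.141, 0.002, -0.036]
force: [0.5, 0.0, -1.5]
width: 0.0244
t 6.3 tcp [ 0.5245 -0.3515  0.201 ] F [ 0.5  0.  -1.5] w 0.0244 
 shift [ 0.0017 -0.0029  0.1395] turn [-0.   0.1 -0.2] axis z [-0. -0. -1.]
[ 0.49912605  0.0191169  -1.4520468 ] [ 0.53900417  0.60167169  0.02806288  1.50414094 -0.01785933  1.038427
 -1.03537398]
```

View pics/s2.png

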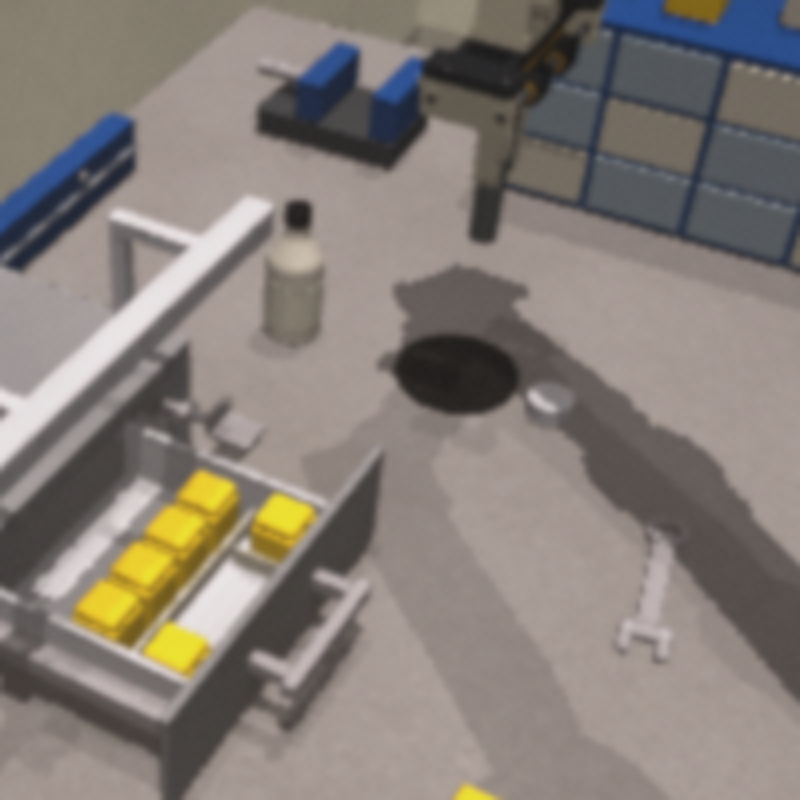

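The tube is held upright at about (485,215), above the mat.

```bash
python3 -m inch '[[[0.0017,-0.003,0.04,0,0,0,0.9],[0.0017,-0.003,0.08,0,0,0,0.9],[0.0017,-0.003,0.11,0,0,0,0.9],[0.0017,-0.003,0.13,0,0,0,0.9],[0.0017,-0.003,0.138,0,0,0,0.9],[0.0017,-0.003,0.138,0,0,0,0.9],[0.0017,-0.003,0.138,0,0,0,0.9]]]'
python3 -c "
from h import *
goal(.526,-.3485,.061)"
```

```text
t: 7.22
tcp_pos: [0.5269, -0.3494, 0.0642]
ee_rot: [3.141, 0.0, -0.036]
force: [-0.2, 0.2, -1.0]
width: 0.0243
t 7.225 tcp [ 0.5269 -0.3494  0.0642] F [-0.2  0.2 -1. ] w 0.0243 
 shift [-0.001  -0.0009  0.0032] turn [ 0.1  0.  -0.2] axis z [-0. -0. -1.]
```

```bash
python3 -m inch '[[[0,0,0.0015,0,0,0,0.9],[0,0,0.003,0,0,0,0.9],[0,0,0.003,0,0,0,0.9]]]'
python3 -c "
from h import *
goal(.526,-.3485,.0605)"
```

```text
t: 7.6
tcp_pos: [0.527, -0.3495, 0.0613]
ee_rot: [3.14, -0.0, -0.036]
force: [0.6, -0.5, -0.0]
width: 0.0241
t 7.6 tcp [ 0.527  -0.3495  0.0613] F [ 0.6 -0.5 -0. ] w 0.0241 
 shift [-0.0011 -0.001   0.0008] turn [ 0.1 -0.  -0.2] axis z [-0. -0. -1.]
```

```bash
python3 -m inch '[[[0,0,0.001,0,0,0,0.9],[0,0,0.001,0,0,0,0.9],[0,0,0.001,0,0,0,0.5],[0,0,0.001,0,0,0,0.45],[0,0,0.001,0,0,0,0.45],[0,0,0.001,0,0,0,0.45],[0,0,-0.03,0,0,0,0.45],[0,0,-0.08,0,0,0,0.45],[0,0,-0.13,0,0,0,0.4],[0,0,-0.18,0,0,0,0.4],[0,0,-0.19,0,0,0,0.4],[0,0,-0.19,0,0,0,0.4]]]'
python3 -c "
from h import *
Rb=R.from_euler('z',-8.8,degrees=True)*R.from_euler('y',-30,degrees=True)
C=np.array([.500,.378,.051]); zb=Rb.apply([0,0,1]); print(zb)
for h in (-.009,.11): print(h,C+zb*h)
p=C+zb*.11
goal(.42,.10,.25,-8.8,0); goal(*p,-8.8,30)
c=camera('side'); save(c,'s3',(60,260,200,400),4); d=camera('top'); save(d,'t3',(180,250,340,430),6)
"
```

```text
t: 9.1
tcp_pos: [0.5268, -0.3492, 0.2513]
ee_rot: [3.14, -0.0, -0.036]
force: [-0.2, 0.1, -0.0]
width: 0.0558
[-0.49411419  0.07649292  0.8660254 ]
-0.009 [0.50444703 0.37731156 0.04320577]
0.11 [0.44564744 0.38641422 0.14626279]
t 9.1 tcp [ 0.5268 -0.3492  0.2513] F [-0.2  0.1 -0. ] w 0.0558 
 shift [-0.1229 -0.4451  0.0007] turn [ 0.1 -0.   6.7] axis z [-0. -0. -1.]
t 9.1 tcp [ 0.5268 -0.3492  0.2513] F [-0.2  0.1 -0. ] w 0.0558 
 shift [-0.1076 -0.7324  0.1041] turn [-1.7 29.9  6.6] axis z [ 0.49 -0.08 -0.87]
```

View pics/s3.png

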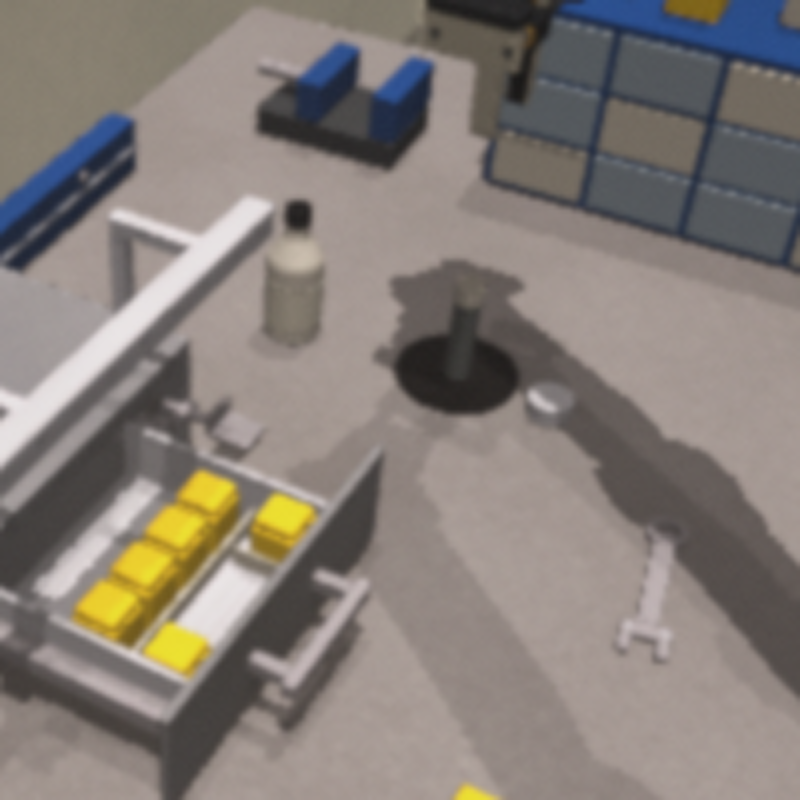

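The tube stands upright in the middle of the mat, at about (463,325).

```bash
python3 -m inch '[[[-0.02,-0.06,0,0,0,1,0.37],[-0.03,-0.12,0,0,0,2,0.37],[-0.04,-0.18,0,0,0,3,0.37],[-0.05,-0.24,0,0,0,4,0.37],[-0.06,-0.30,0,0,0,5,0.37],[-0.075,-0.36,0,0,0,6.6,0.37],[-0.08,-0.42,0,0,0,6.6,0.37],[-0.085,-0.48,0,0,0,6.6,0.37],[-0.09,-0.54,0,0,0,6.6,0.37],[-0.095,-0.60,0,0,0,6.6,0.37],[-0.10,-0.65,0,0,0,6.6,0.37],[-0.10,-0.65,0,0,0,6.6,0.37]]]'
python3 -c "
from h import *
goal(.44565,.3864,.1463,-8.8,30);print(get_obs()['joint_positions'])
goal(.44565,.3864,.20,-8.8,30)"
```

```text
t: 10.7
tcp_pos: [0.4464, 0.3094, 0.2478]
ee_rot: [-3.141, 0.008, -0.142]
force: [-0.5, 0.1, 0.5]
width: 0.0587
t 10.7 tcp [0.4464 0.3094 0.2478] F [-0.5  0.1  0.5] w 0.0587 
 shift [-0.0108 -0.0761  0.1016] turn [-0.2 30.5  0.6] axis z [ 0.49 -0.08 -0.87]
[-0.56090244  0.42433384 -0.12051495  1.68619733  0.05017071  1.03960783
 -2.40918683]
t 10.7 tcp [0.4464 0.3094 0.2478] F [-0.5  0.1  0.5] w 0.0587 
 shift [-0.0113 -0.0761  0.0479] turn [-0.2 30.5  0.6] axis z [ 0.49 -0.08 -0.87]
```

```bash
python3 -m inch '[[[-0.011,-0.04,0.02,0,10,0.3,0.37],[-0.011,-0.076,0.048,-0.2,20,0.6,0.37],[-0.011,-0.076,0.048,-0.2,30.5,0.6,0.37],[-0.011,-0.076,0.048,-0.2,30.5,0.6,0.37],[-0.011,-0.076,0.075,-0.2,30.5,0.6,0.37],[-0.011,-0.076,0.1016,-0.2,30.5,0.6,0.37],[-0.011,-0.076,0.1016,-0.2,30.5,0.6,0.37],[-0.011,-0.076,0.1016,-0.2,30.5,0.6,0.37]]]'
python3 -c "
from h import *
goal(.5044,.3773,.0432,-8.8,30);print(get_obs()['joint_positions'])
c=camera('side'); save(c,'s4',(250,384,120,280),4); d=camera('top'); save(d,'t4',(180,260,140,240),6)"
```

```text
t: 11.7
tcp_pos: [0.4463, 0.3853, 0.1468]
ee_rot: [3.141, -0.525, -0.154]
force: [-0.1, -0.3, -0.1]
width: 0.0588
t 11.7 tcp [0.4463 0.3853 0.1468] F [-0.1 -0.3 -0.1] w 0.0588 
 shift [-0.0012 -0.0011  0.119 ] turn [ 0.1 -0.1 -0. ] axis z [ 0.49 -0.08 -0.87]
[-1.4389981   0.63478803  0.67623829  1.99248753  0.21019241  0.36943201
 -2.82854902]
```

View pics/s4.png

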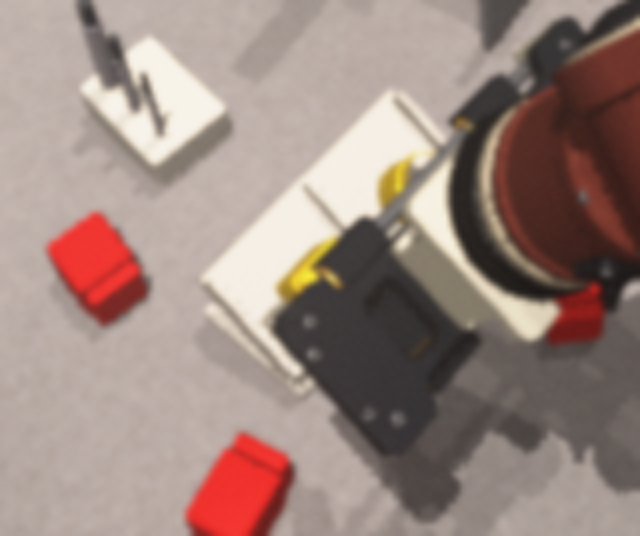

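View pics/t4.png

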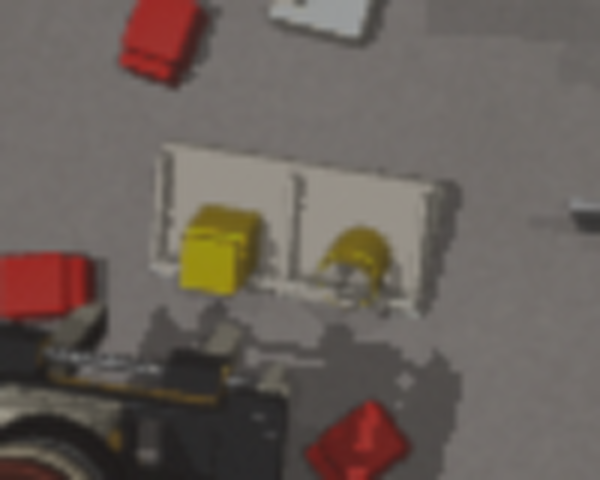

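The open fingers line up with the box (top crop, about 220,250). But joint 7 reads -2.83, right at its limit of -2.84. I'll back off a little and take the same grasp half a turn round.

```bash
python3 -m inch '[[[0,0,-0.03,0,0,-5,0.37],[0,0,-0.03,0,0,-15,0.37],[0,0,-0.03,0,0,-25,0.37],[0,0,-0.03,0,0,-35,0.37],[0,0,-0.03,0,0,-45,0.37],[0,0,-0.03,0,0,-55,0.37],[0,0,-0.03,0,0,-65,0.37],[0,0,-0.03,0,0,-75,0.37],[0,0,-0.03,0,0,-85,0.37],[0,0,-0.03,0,0,-95,0.37],[0,0,-0.03,0,0,-100,0.37],[0,0,-0.03,0,0,-100,0.37]]]'
python3 -c "
from h import *
print(get_obs()['joint_positions'])
p=np.array([.5044,.3773,.0432])+np.array([-.494,.0765,.866])*.15
goal(*p,171.2,-30)"
```

```text
t: 13.3
tcp_pos: [0.4326, 0.3878, 0.1745]
ee_rot: [2.622, 0.083, 1.565]
force: [-0.1, -0.7, 0.1]
width: 0.0586
[-1.18262605  0.50237979  0.2261393   1.97523217  0.72839662  0.56885781
 -1.58077514]
t 13.3 tcp [0.4326 0.3878 0.1745] F [-0.1 -0.7  0.1] w 0.0586 
 shift [ 0.0011 -0.0026 -0.    ] turn [  0.2   0.  -80.3] axis z [ 0.49 -0.08 -0.87]
```

```bash
python3 -m inch '[[[0.001,-0.002,0,0,0,-10,0.37],[0.001,-0.002,0,0,0,-20,0.37],[0.001,-0.002,0,0,0,-30,0.37],[0.001,-0.002,0,0,0,-40,0.37],[0.001,-0.002,0,0,0,-50,0.37],[0.001,-0.002,0,0,0,-60,0.37],[0.001,-0.002,0,0,0,-70,0.37],[0.001,-0.002,0,0,0,-80,0.37],[0.001,-0.002,0,0,0,-80.3,0.37],[0.001,-0.002,0,0,0,-80.3,0.37]]]'
python3 -c "
from h import *
print(get_obs()['joint_positions'])
goal(.5044,.3773,.0432,171.2,-30)"
```

```text
t: 14.55
tcp_pos: [0.4311, 0.3886, 0.1737]
ee_rot: [3.138, 0.526, 2.984]
force: [-0.6, -0.2, 0.0]
width: 0.0585
[-0.95536984  0.49717274 -0.10774363  1.96943011  0.92649513  0.69455024
 -0.36821981]
t 14.55 tcp [0.4311 0.3886 0.1737] F [-0.6 -0.2  0. ] w 0.0585 
 shift [ 0.0014 -0.0003  0.1501] turn [ 0.1  0.1 -0.2] axis z [ 0.49 -0.08 -0.87]
```

```bash
python3 -m inch '[[[0.0014,0,0.05,0,0,0,0.37],[0.0014,0,0.09,0,0,0,0.37],[0.0014,0,0.12,0,0,0,0.37],[0.0014,0,0.138,0,0,0,0.37],[0.0014,0,0.148,0,0,0,0.37],[0.0014,0,0.148,0,0,0,0.37],[0.0014,0,0.148,0,0,0,0.37]]]'
python3 -c "
from h import *
print(get_obs()['joint_positions'])
goal(.5044,.3773,.0432,171.2,-30)
c=camera('side'); save(c,'s5',(250,384,120,280),4); d=camera('top'); save(d,'t5',(180,260,140,240),6)"
```

```text
t: 15.42
tcp_pos: [0.5032, 0.3784, 0.0457]
ee_rot: [3.136, 0.526, 2.984]
force: [-0.3, -0.2, 0.0]
width: 0.0586
[-0.94640489  0.7480944   0.06789916  1.96644214  1.23612972  0.43007497
 -0.63622141]
t 15.425 tcp [0.5032 0.3784 0.0457] F [-0.3 -0.2  0. ] w 0.0586 
 shift [ 0.0001 -0.001   0.0029] turn [ 0.2  0.2 -0.2] axis z [ 0.49 -0.08 -0.87]
```

View pics/t5.png

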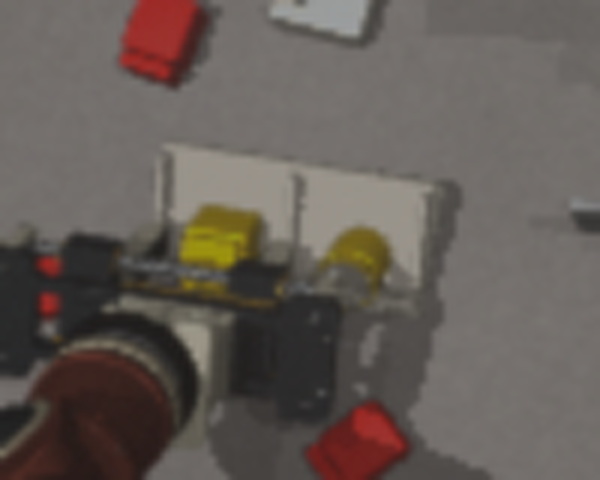

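View pics/s5.png

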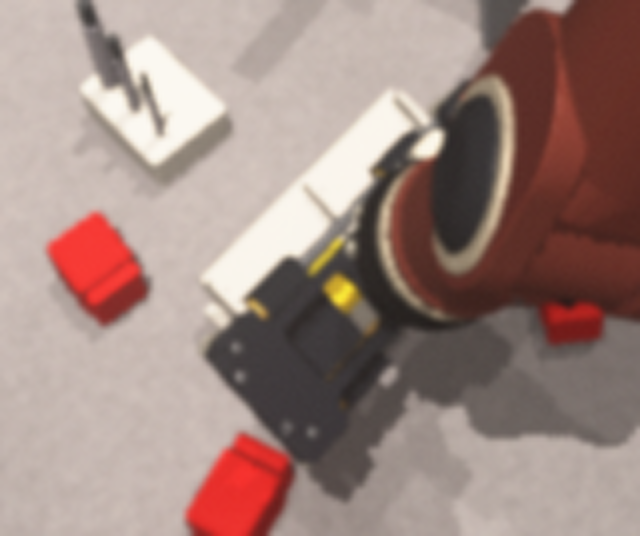

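The fingers are down on either side of the yellow box (top crop, at 150,250 and 280,250). Closing.

```bash
python3 -m inch '[[[0,0,0.002,0,0,0,0.8],[0,0,0.002,0,0,0,0.8],[0,0,0.002,0,0,0,0.8],[0,0,0.002,0,0,0,0.8]]]'
python3 -c "
from h import *
goal(.5044,.3773,.0432,171.2,-30)"
```

```text
t: 16.02
tcp_pos: [0.5043, 0.3782, 0.0443]
ee_rot: [3.136, 0.527, 2.984]
force: [-0.4, 1.0, 1.8]
width: 0.0357
t 16.025 tcp [0.5043 0.3782 0.0443] F [-0.4  1.   1.8] w 0.0357 
 shift [ 0.0003 -0.0009  0.001 ] turn [ 0.2  0.2 -0.2] axis z [ 0.49 -0.08 -0.87]
```

```bash
python3 -m inch '[[[0,0,-0.02,0,0,0,0.8],[0,0,-0.05,0,0,0,0.8],[0,0,-0.09,0,0,0,0.8],[0,0,-0.13,0,0,0,0.8],[0,0,-0.16,0,0,0,0.8],[0,0,-0.16,0,0,0,0.8]]]'
python3 -c "
from h import *
print(get_obs()['joint_positions'])
goal(.48,.30,.22,178.1,0)
goal(.54,.03,.20,178.1,0)"
```

```text
t: 16.77
tcp_pos: [0.4242, 0.3916, 0.1843]
ee_rot: [3.131, 0.527, 2.983]
force: [-0.1, -0.4, -1.6]
width: 0.0358
[-0.96337983  0.47761185 -0.11600619  1.96686607  0.90851073  0.71169512
 -0.35765654]
t 16.775 tcp [0.4242 0.3916 0.1843] F [-0.1 -0.4 -1.6] w 0.0358 
 shift [-0.0781 -0.0817  0.0033] turn [-1.3 30.2 -6.8] axis z [ 0.  0. -1.]
t 16.775 tcp [0.4242 0.3916 0.1843] F [-0.1 -0.4 -1.6] w 0.0358 
 shift [-0.156  -0.3395  0.0691] turn [-1.3 30.2 -6.8] axis z [ 0.  0. -1.]
```

```bash
python3 -m inch '[[[-0.02,-0.02,0,0,8,-2,0.8],[-0.04,-0.04,0,-0.5,16,-4,0.8],[-0.06,-0.06,0,-1,24,-6,0.8],[-0.078,-0.08,0.003,-1.3,30.2,-6.8,0.8],[-0.078,-0.08,0.003,-1.3,30.2,-6.8,0.8],[-0.09,-0.12,0.015,-1.3,30.2,-6.8,0.8],[-0.10,-0.16,0.02,-1.3,30.2,-6.8,0.8],[-0.11,-0.20,0.03,-1.3,30.2,-6.8,0.8],[-0.125,-0.25,0.04,-1.3,30.2,-6.8,0.8],[-0.14,-0.30,0.055,-1.3,30.2,-6.8,0.8],[-0.15,-0.33,0.065,-1.3,30.2,-6.8,0.8],[-0.15,-0.33,0.065,-1.3,30.2,-6.8,0.8]]]'
python3 -c "
from h import *
print(get_obs()['joint_positions'])
goal(.5496,.0288,.14,178.1,0)
c=camera('side'); save(c,'s6',(120,270,180,330),5); d=camera('top'); save(d,'t6',(150,250,220,350),6)"
```

```text
t: 18.27
tcp_pos: [0.5339, 0.0365, 0.1983]
ee_rot: [-3.138, -0.003, 3.101]
force: [0.3, 1.2, -0.6]
width: 0.0357
[ 0.1805491   0.49133533 -0.43561679  1.77319298  0.25284186  0.93591974
  1.1683337 ]
t 18.275 tcp [0.5339 0.0365 0.1983] F [ 0.3  1.2 -0.6] w 0.0357 
 shift [-0.0162 -0.0069  0.0583] turn [-0.2 -0.2 -0.4] axis z [ 0.  0. -1.]
```

View pics/s6.png

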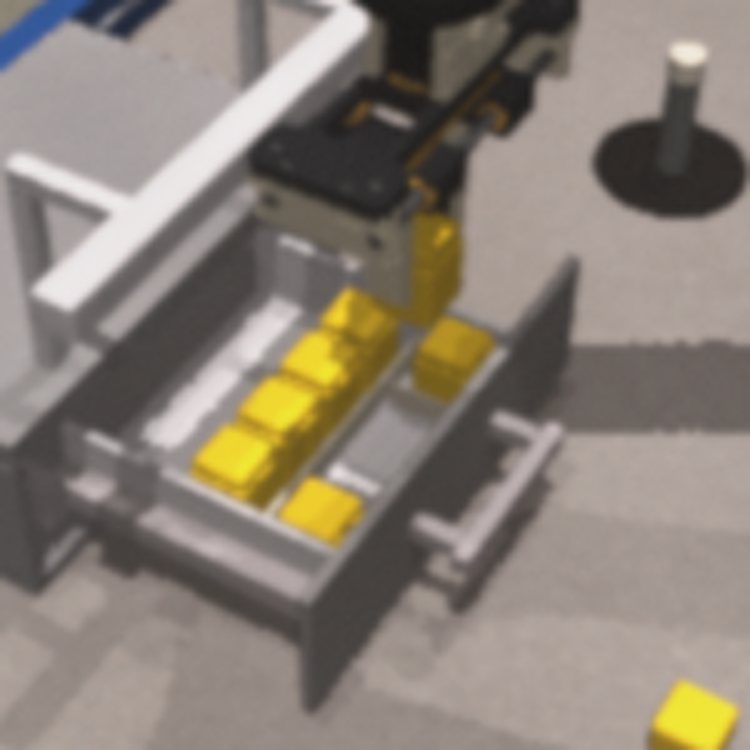

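```bash
python3 - <<'E'
from h import *
o=get_obs(); Rt=R.from_euler('xyz',o["ee_rot"])
for n in ("side","top"):
    c=camera(n); P=cloud(c); I=c["image"].astype(int)
    m=(I[...,0]>1.5*I[...,2])&(I[...,1]>1.3*I[...,2])&(P[...,2]>.14)&(np.linalg.norm(P-o["tcp_pos"],axis=-1)<.09)
    l=R.from_euler('z',-1.9,degrees=True).inv().apply(P[m]-o["tcp_pos"]); print(n,m.sum(),np.percentile(l,[2,10,50,90,98],axis=0).round(4).tolist())
    mm=np.argwhere(m); print(mm.min(0),mm.max(0)) if len(mm) else 0
E
```

```text
side 240 [[-0.0192, -0.0147, -0.0132], [-0.0186, -0.0094, -0.01], [-0.014, 0.0112, 0.0162], [-0.0006, 0.02, 0.0323], [0.0091, 0.0321, 0.034]]
[163 253] [186 271]
top 3 [[-0.0205, 0.0109, 0.0009], [-0.0205, 0.0114, 0.0014], [-0.0205, 0.0138, 0.0039], [-0.0202, 0.0162, 0.0046], [-0.0201, 0.0167, 0.0048]]
[210 271] [210 273]
```

View pics/t6.png

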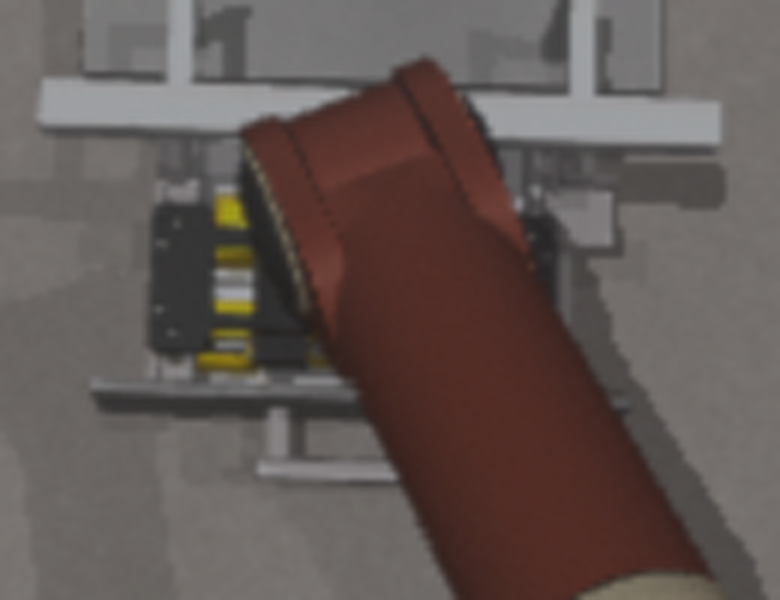

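```bash
python3 - <<'E'
from h import *
z=np.load("c0.npz")
for n,P0 in (("side",z["Ps"]),("top",z["P"])):
    c=camera(n); P=cloud(c)
    m=(np.linalg.norm(P-P0,axis=-1)>.02)&(P[...,2]>.2)&(P[...,0]>.57)&(abs(P[...,1]-.03)<.25)
    q=P[m]; print(n,len(q))
    for a in np.arange(.2,.8,.04):
        k=(q[:,2]>a)&(q[:,2]<=a+.04)
        if k.sum()>3: print(round(a,2),k.sum(),np.percentile(q[k,0],98).round(3), q[k,1].min().round(3),q[k,1].max().round(3))
E
```

```text
side 85
0.2 10 1.319 -0.026 0.127
0.24 9 1.321 -0.05 0.194
0.28 14 1.318 -0.219 0.135
0.32 6 1.318 -0.165 0.135
0.36 7 1.32 -0.192 0.104
0.4 5 1.318 -0.062 0.084
0.52 33 0.58 0.016 0.036
top 30
0.24 4 0.68 -0.035 0.128
0.52 26 0.579 0.018 0.042
```

```bash
python3 -m inch '[[[-0.017,-0.007,0,-0.2,-0.2,-0.4,0.8],[-0.017,-0.007,0.01,-0.2,-0.2,-0.4,0.8],[-0.017,-0.007,0.04,-0.2,-0.2,-0.4,0.8],[-0.017,-0.007,0.07,-0.2,-0.2,-0.4,0.8],[-0.017,-0.007,0.1,-0.2,-0.2,-0.4,0.8],[-0.017,-0.007,0.13,-0.2,-0.2,-0.4,0.8],[-0.017,-0.007,0.145,-0.2,-0.2,-0.4,0.8],[-0.017,-0.007,0.15,-0.2,-0.2,-0.4,0.8],[-0.017,-0.007,0.15,-0.2,-0.2,-0.4,0.8],[-0.017,-0.007,0.15,-0.2,-0.2,-0.4,0.8]]]'
python3 -c "
from h import *
goal(.5505,.0288,.043,178.1,0)
c=camera('side'); save(c,'s7',(120,270,180,330),5)"
```

```text
t: 19.82
tcp_pos: [0.5515, 0.0352, 0.0515]
ee_rot: [3.137, 0.006, 3.118]
force: [-0.7, -0.7, -0.9]
width: 0.0356
t 19.825 tcp [0.5515 0.0352 0.0515] F [-0.7 -0.7 -0.9] w 0.0356 
 shift [ 0.0009 -0.0065  0.0085] turn [0.3 0.3 0.5] axis z [ 0.  0. -1.]
```

View pics/s7.png

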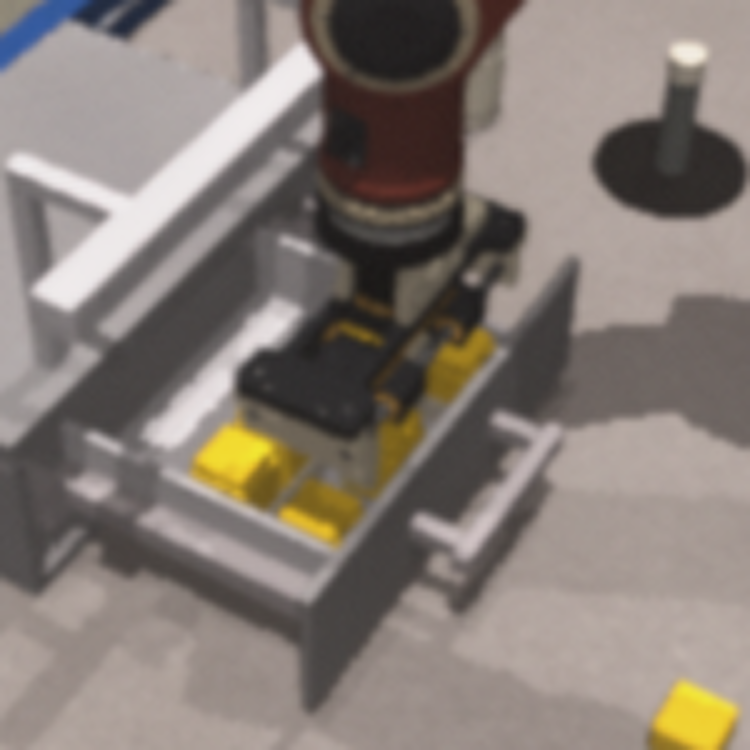

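The box is going down into the bay, but y is 6 mm off target. I'll correct that and then lower it.

```bash
python3 -m inch '[[[0.001,-0.0065,0,0.3,0.3,0.5,0.8],[0.001,-0.0065,0.003,0.3,0.3,0.5,0.8],[0.001,-0.0065,0.006,0.3,0.3,0.5,0.8],[0.001,-0.0065,0.0085,0.3,0.3,0.5,0.8],[0.001,-0.0065,0.0085,0.3,0.3,0.5,0.8]]]'
python3 -c "
from h import *
goal(.5505,.0288,.042,178.1,0);print(get_obs()['joint_positions'])"
```

```text
t: 20.5
tcp_pos: [0.5501, 0.0288, 0.0426]
ee_rot: [-3.141, -0.0, 3.109]
force: [-0.7, -0.4, 0.6]
width: 0.036
t 20.5 tcp [0.5501 0.0288 0.0426] F [-0.7 -0.4  0.6] w 0.036 
 shift [-0.0004 -0.      0.0006] turn [-0. -0.  0.] axis z [ 0.  0. -1.]
[ 0.11877924  0.71988639 -0.33124256  1.87922718  0.38716017  0.6060708
  1.08068261]
```

```bash
python3 -m inch '[[[0,0,0.0015,0,0,0,0.8],[0,0,0.0015,0,0,0,0.8],[0,0,0.0015,0,0,0,0.8]]]'; python3 -m inch '[[[0,0,0,0,0,0,0.55],[0,0,0,0,0,0,0.48],[0,0,0,0,0,0,0.46],[0,0,0,0,0,0,0.46],[0,0,-0.02,0,0,0,0.46],[0,0,-0.06,0,0,0,0.46],[0,0,-0.11,0,0,0,0.46],[0,0,-0.16,0,0,0,0.5],[0,0,-0.2,0,0,0,0.6],[0,0,-0.2,0,0,0,0.7]]]'
python3 -c "
from h import *
print(get_obs()['joint_positions'])
goal(.45,-.099,.25,178.1,0)
c=camera('side'); save(c,'s8',(120,270,180,330),5)"
```

```text
t: 20.88
tcp_pos: [0.5505, 0.0289, 0.0421]
ee_rot: [-3.141, 0.001, 3.109]
force: [-0.8, -0.9, 6.1]
width: 0.0356
t: 22.12
tcp_pos: [0.5522, 0.0297, 0.2455]
ee_rot: [-3.141, 0.008, 3.109]
force: [-0.7, 0.3, 0.3]
width: 0.0315
[ 0.20809623  0.46522015 -0.45727583  1.66795149  0.23223359  1.05401947
  1.21746206]
t 22.125 tcp [0.5522 0.0297 0.2455] F [-0.7  0.3  0.3] w 0.0315 
 shift [ 0.098  -0.132  -0.0053] turn [-0.   0.5  0. ] axis z [ 0.  0. -1.]
```

View pics/s8.png

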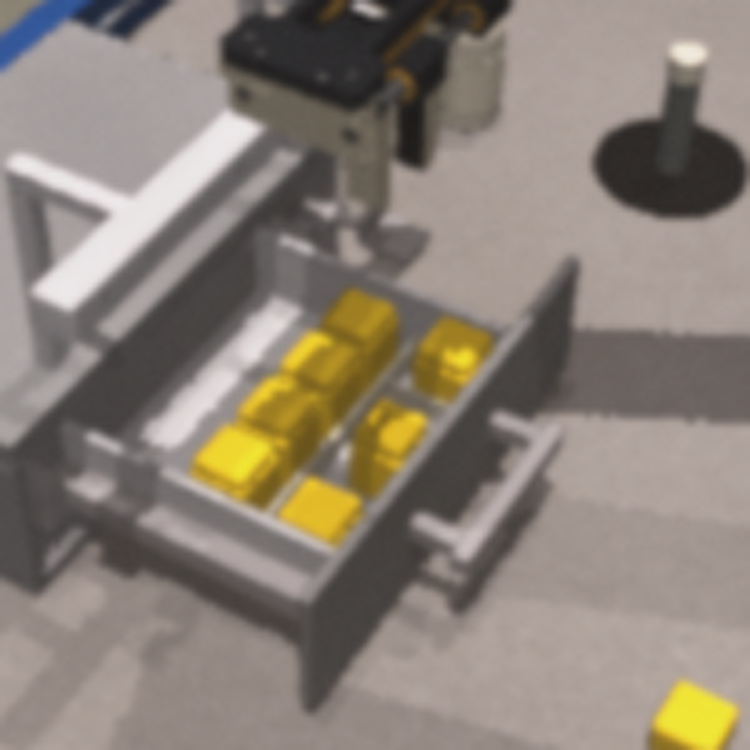

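The box stands in the bay at about (390,445). Next is the lever. I'll measure while moving the arm clear.

```bash
python3 -m inch '[[[0.05,-0.03,-0.005,0,0,0,1],[0.09,-0.08,-0.005,0,0,0,1],[0.098,-0.132,-0.005,0,0.5,0,1],[0.098,-0.132,-0.005,0,0.5,0,1],[0.098,-0.132,-0.005,0,-10,0,1],[0.098,-0.132,-0.005,0,-20,0,1],[0.098,-0.132,-0.005,0,-30,0,1],[0.098,-0.132,-0.005,0,-39.5,0,1],[0.098,-0.132,-0.005,0,-39.5,0,1],[0.098,-0.132,-0.005,0,-39.5,0,1]]]'
python3 - <<'E'
from h import *
print(get_obs()['joint_positions'],get_obs()['ee_rot'])
goal(.57,-.099,.14,178.1,-40)
Rd=R.from_euler('z',-1.9,degrees=True); B=np.array([.5496,.0288,.025])
c=camera("side"); P=cloud(c); I=c["image"].astype(int); save(c,'s9',(120,270,180,330),5)
L=Rd.inv().apply((P.reshape(-1,3)-B)).reshape(P.shape)
m=(I[...,0]>1.5*I[...,2])&(abs(L[...,0])<.034)&(abs(L[...,1])<.045)&(L[...,2]>.005)&(L[...,2]<.06)
print("box in bay",m.sum(),np.percentile(L[m],[2,50,98],axis=0).round(4).tolist())
t=m&(L[...,2]>.045); print("top",t.sum(),np.percentile(L[t],[2,50,98],axis=0).round(4).tolist())
m=(P[...,2]>.098)&(P[...,2]<.108)&(P[...,0]>.48)&(P[...,0]<.54)&(abs(P[...,1]-.03)<.15);q=P[m]
print("front fit",np.polyfit(q[:,1],q[:,0],1),"before .5102 / side local -.0173")
print("front loc",np.median(Rd.inv().apply(q-np.array([.53,.027,0])),0))
E
```

```text
t: 23.42
tcp_pos: [0.4397, -0.0899, 0.2602]
ee_rot: [3.111, 0.661, 3.108]
force: [-0.1, 0.1, 0.0]
width: 0.0009
[ 1.24910286  0.12949857 -1.06005855  2.40116764 -0.87273029  0.04893869
  2.63801868] [3.11147686 0.66102746 3.10842319]
t 23.425 tcp [ 0.4397 -0.0899  0.2602] F [-0.1  0.1  0. ] w 0.0009 
 shift [-0.0292 -0.01    0.1749] turn [ 1.7 -2.1 -0. ] axis z [ 0.64 -0.02 -0.77]
box in bay 190 [[-0.0157, -0.0114, 0.0112], [0.0001, 0.0136, 0.0456], [0.0146, 0.0203, 0.0516]]
top 101 [[-0.0157, -0.013, 0.0454], [-0.0011, 0.0031, 0.0487], [0.014, 0.0171, 0.0516]]
front fit [0.03454659 0.51200697] before .5102 / side local -.0173
front loc [-0.01705007  0.02208022  0.10070447]
```

View pics/s9.png

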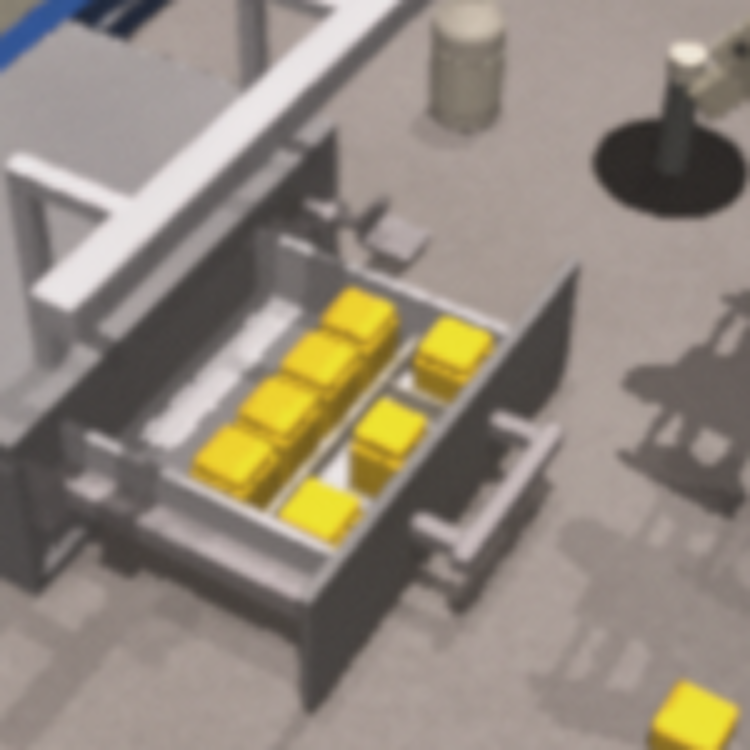

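The box is centred within 2 mm of the bay with its top 49 mm above the floor, and the drawer has not moved. Next I'll go forward to the lever with the tool leaning.

```bash
python3 -m inch '[[[-0.005,0,0.03,0.5,0,0,1],[-0.01,-0.005,0.06,1,-1,0,1],[-0.015,-0.01,0.09,1.7,-2,0,1],[-0.02,-0.01,0.12,1.7,-2,0,1],[-0.025,-0.01,0.14,1.7,-2,0,1],[-0.025,-0.01,0.14,1.7,-2,0,1],[-0.025,-0.01,0.14,1.7,-2,0,1]]]'
python3 - <<'E'
from h import *
print(get_obs()['joint_positions'])
goal(.6054,-.099,.10,178.1,-40)
E
```

```text
t: 24.35
tcp_pos: [0.5559, -0.1089, 0.2111]
ee_rot: [3.124, 0.617, 3.106]
force: [-0.1, -0.2, -0.5]
width: 0.0006
[ 0.46457428  0.33672389 -0.30953476  2.20592543 -1.09965539  0.01483503
  2.83902467]
t 24.35 tcp [ 0.5559 -0.1089  0.2111] F [-0.1 -0.2 -0.5] w 0.0006 
 shift [0.0242 0.0095 0.1192] turn [ 0.9 -4.7 -0.2] axis z [ 0.64 -0.02 -0.77]
```

Joint 7 (2.839) and joint 6 (0.015) are at their limits. With the fingers closed, a half turn about the tool axis changes nothing for pressing, so I'll turn joint 7 back to mid-range.

```bash
python3 -m inch '[[[0,0,0,0,0,10,1],[0,0,0,0,0,20,1],[0,0,0,0,0,30,1],[0,0,0,0,0,40,1],[0,0,0,0,0,50,1],[0,0,0,0,0,60,1],[0,0,0,0,0,70,1],[0,0,0,0,0,80,1],[0,0,0,0,0,90,1],[0,0,0,0,0,95,1],[0,0,0,0,0,95,1]]]'
python3 - <<'E'
from h import *
print(get_obs()['joint_positions'])
goal(.556,-.099,.20,-1.9,35)
goal(.556,-.099,.20,-1.9,30)
E
```

```text
t: 25.72
tcp_pos: [0.5551, -0.1091, 0.2115]
ee_rot: [2.528, -0.064, 1.474]
force: [0.5, 1.1, -0.1]
width: -0.0001
[ 0.43877374  0.33226592 -0.27421418  2.20818989 -1.34813897  0.02773682
  1.42899912]
t 25.725 tcp [ 0.5551 -0.1091  0.2115] F [ 0.5  1.1 -0.1] w -0.0001 
 shift [ 0.0094 -0.007   0.0099] turn [-0.5 -0.9 84.9] axis z [ 0.57 -0.02 -0.82]
t 25.725 tcp [ 0.5551 -0.1091  0.2115] F [ 0.5  1.1 -0.1] w -0.0001 
 shift [ 0.0094 -0.007   0.0099] turn [ 3.2 -5.  84.9] axis z [ 0.5  -0.02 -0.87]
```

```bash
python3 -m inch '[[[0,0,0,1.5,-2,10,1],[0,0,0,3,-4,20,1],[0,0,0,5,-6,30,1],[0,0,0,6,-8,40,1],[0,0,0,6,-8,50,1],[0,0,0,6,-8,60,1],[0,0,0,6,-8,70,1],[0,0,0,6,-8,80,1],[0,0,0,6,-8,84,1],[0,0,0,6,-8,84,1]]]'
python3 - <<'E'
from h import *
print(get_obs()['joint_positions'], get_obs()['ee_rot'])
goal(.556,-.099,.20,-1.9,35)
goal(.590,-.099,.12,-1.9,40)
E
```

```text
t: 26.98
tcp_pos: [0.5544, -0.1093, 0.2113]
ee_rot: [3.133, -0.457, -0.016]
force: [0.9, 0.5, -0.5]
width: 0.0005
[-0.45038358  0.46037601  0.92436595  2.10099867 -1.11429465  0.55548623
 -0.32581826] [ 3.13309149 -0.45739199 -0.015953  ]
t 26.975 tcp [ 0.5544 -0.1093  0.2113] F [ 0.9  0.5 -0.5] w 0.0005 
 shift [-0.0037 -0.0104  0.0106] turn [-0.   8.8  0.9] axis z [ 0.57 -0.02 -0.82]
t 26.975 tcp [ 0.5544 -0.1093  0.2113] F [ 0.9  0.5 -0.5] w 0.0005 
 shift [-0.0085 -0.0117  0.0974] turn [-0.1 13.8  0.9] axis z [ 0.64 -0.02 -0.77]
```

```bash
python3 -m inch '[[[-0.002,-0.006,0.02,0,3,0.5,1],[-0.003,-0.0117,0.04,0,6,0.9,1],[-0.005,-0.0117,0.055,0,9,0.9,1],[-0.0085,-0.0117,0.07,0,13.8,0.9,1],[-0.0085,-0.0117,0.085,0,13.8,0.9,1],[-0.0085,-0.0117,0.085,0,13.8,0.9,1],[-0.0085,-0.0117,0.085,0,13.8,0.9,1]]]'
python3 - <<'E'
from h import *
print(get_obs()['joint_positions'], get_obs()['ee_rot'])
goal(.605,-.099,.10,-1.9,40)
c=camera('side'); save(c,'s10',(100,270,180,380),4); d=camera('top'); save(d,'t10',(140,260,220,380),5)
E
```

```text
t: 27.85
tcp_pos: [0.5083, -0.1116, 0.2415]
ee_rot: [-2.995, -0.668, -0.108]
force: [-0.6, 0.0, -0.0]
width: 0.0002
[ 0.98366445  0.29730008 -0.79255825  2.28344041 -1.35685012  0.04401077
 -0.00236818] [-2.99513167 -0.6682021  -0.10814876]
t 27.85 tcp [ 0.5083 -0.1116  0.2415] F [-0.6  0.  -0. ] w 0.0002 
 shift [-0.0132  0.0021  0.1713] turn [-5.7  1.5 -3.4] axis z [ 0.64 -0.02 -0.77]
```

View pics/s10.png

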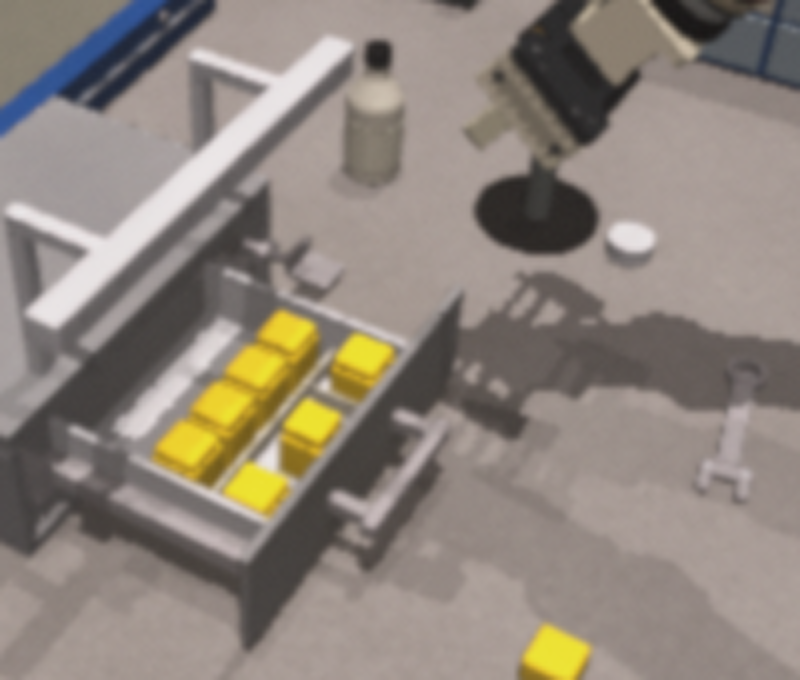

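View pics/t10.png

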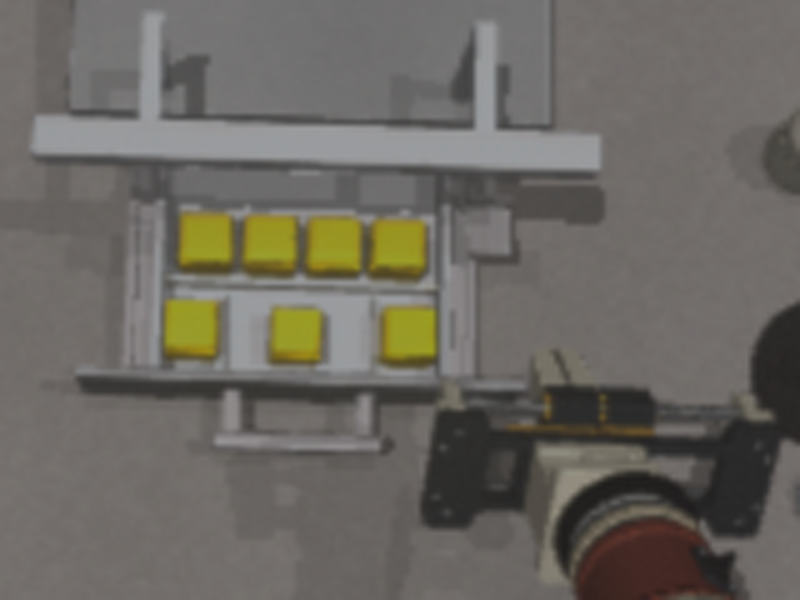

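The controller has drifted into a corner (j5 and j6 at their limits) and stopped short of the target. Before going on, I'll fit a kinematic model from the recorded poses to see which arm postures suit the leaning approach.

```bash
cat > kin.py <<'E'
import numpy as np
from scipy.spatial.transform import Rotation as R
from scipy.optimize import least_squares
S=[([1.0915,.6159,-.0126,1.4249,.0081,1.1034,-.0404],[.2840,-.5838,.2175],[-3.139,0,.4529]),
([.13754,.36497,.0294,1.77777,-.0114,.99933,-1.43562],[.4995,-.1023,.2497],[3.141,0,-.036]),
([.539,.60167,.02806,1.50414,-.01786,1.03843,-1.03537],[.5245,-.3515,.2010],[-3.141,.002,-.036]),
([-.5609,.42433,-.12051,1.6862,.05017,1.03961,-2.40919],[.4464,.3094,.2478],[-3.141,.008,-.142]),
([-1.439,.63479,.67624,1.99249,.21019,.36943,-2.82855],[.4463,.3853,.1468],[3.141,-.525,-.154]),
([-1.18263,.50238,.22614,1.97523,.7284,.56886,-1.58078],[.4326,.3878,.1745],[2.622,.083,1.565]),
([-.95537,.49717,-.10774,1.96943,.9265,.69455,-.36822],[.4311,.3886,.1737],[3.138,.526,2.984]),
([-.9464,.74809,.0679,1.96644,1.23613,.43007,-.63622],[.5032,.3784,.0457],[3.136,.526,2.984]),
([-.96338,.47761,-.11601,1.96687,.90851,.7117,-.35766],[.4242,.3916,.1843],[3.131,.527,2.983]),
([.18055,.49134,-.43562,1.77319,.25284,.93592,1.16833],[.5339,.0365,.1983],[-3.138,-.003,3.101]),
([.11878,.71989,-.33124,1.87923,.38716,.60607,1.08068],[.5501,.0288,.0426],[-3.141,0,3.109]),
([.2081,.46522,-.45728,1.66795,.23223,1.05402,1.21746],[.5522,.0297,.2455],[-3.141,.008,3.109]),
([1.2491,.1295,-1.06006,2.40117,-.87273,.04894,2.63802],[.4397,-.0899,.2602],[3.111,.661,3.108]),
([.46457,.33672,-.30953,2.20593,-1.09966,.01484,2.83902],[.5559,-.1089,.2111],[3.124,.617,3.106]),
([.43877,.33227,-.27421,2.20819,-1.34814,.02774,1.429],[.5551,-.1091,.2115],[2.528,-.064,1.474]),
([-.45038,.46038,.92437,2.101,-1.11429,.55549,-.32582],[.5544,-.1093,.2113],[3.133,-.457,-.016]),
([.98366,.2973,-.79256,2.28344,-1.35685,.04401,-.00237],[.5083,-.1116,.2415],[-2.995,-.668,-.108])]
def fk(q,p):
    # p: 7 link translations(3 each)+ R0 rotvec + signs via s ; z,y alternating axes
    s=np.array([-1,1,SG[0],1,SG[1],1,SG[2]]); ax='zyzyzyz'
    T=np.array(p[:3]); M=R.identity()
    for i in range(7):
        M=M*R.from_euler(ax[i],s[i]*q[i]+p[24+i])
        T=T+M.apply(p[3+3*i:6+3*i])
    return T,M
def res(p):
    o=[]
    for q,t,e in S:
        T,M=fk(q,p); o+=list(T-t)+list(.3*(M.inv()*R.from_euler('xyz',e)).as_rotvec())
    return np.r_[o,1e-3*(p-P0)]
import itertools,sys
P0=np.zeros(31); P0[2]=.34; P0[3+3+2]=.4; P0[3+9+2]=.4; P0[3+18+2]=.3
SG=(-1,-1,-1)
LO=np.array([-3.12,-.3,-1.34,.26,-1.36,.01,-2.84]);HI=np.array([3.12,2.06,1.32,2.42,4.5,1.98,2.84])
if __name__=="__main__":
    best=None
    for SG in itertools.product((-1,1),repeat=3):
        for off in (0,np.pi/2,-np.pi/2,np.pi):
            P0[30]=off
            r=least_squares(res,P0,max_nfev=60)
            if best is None or r.cost<best[0]: best=(r.cost,SG,r.x); print(r.cost,SG,off)
    np.savez("kin.npz",p=best[2],SG=best[1])
    SG=best[1]; print(best[2].round(3))
    for q,t,e in S:
        T,M=fk(q,best[2]); print(((T-t)*1000).round(1),np.degrees((M.inv()*R.from_euler('xyz',e)).magnitude()).round(2))
E
python3 kin.py
```

```text
1.3981820203661361e-06 (-1, -1, -1) 0
1.6426455352539526e-07 (-1, -1, -1) 1.5707963267948966
[-0.    -0.     0.298  0.    -0.006 -0.042 -0.    -0.006  0.475  0.
 -0.005  0.075  0.    -0.005  0.386 -0.    -0.    -0.014  0.    -0.
  0.009  0.    -0.     0.309  0.     0.    -0.     0.    -0.    -0.
  1.571]
[ 0. -0. -0.] 0.01
[ 0. -0. -0.] 0.03
[0. 0. 0.] 0.02
[ 0.  -0.1 -0. ] 0.01
[ 0. -0. -0.] 0.02
[-0.  0. -0.] 0.03
[ 0.  0. -0.] 0.03
[0.1 0.  0. ] 0.02
[-0. -0. -0.] 0.02
[-0.  0.  0.] 0.03
[-0.  0. -0.] 0.02
[ 0. -0.  0.] 0.03
[-0. -0.  0.] 0.02
[0. 0. 0.] 0.03
[-0. -0. -0.] 0.02
[-0. -0.  0.] 0.02
[ 0.  0. -0.] 0.02
```

```bash
cat > ik.py <<'E'
import kin,numpy as np
from kin import *
z=np.load("kin.npz"); kin.SG=tuple(z["SG"]); p=z["p"]
def Rw(yaw,lean): return R.from_euler('z',yaw,degrees=True)*R.from_euler('y',-lean,degrees=True)*R.from_euler('x',180,degrees=True)
def ik(t,M,q0,pin=None):
    def f(q):
        T,A=fk(q,p); return np.r_[(T-t)*10,(A.inv()*M).as_rotvec()*3]
    q0=np.clip(q0,LO+.01,HI-.01)
    r=least_squares(f,q0,bounds=(LO,HI),max_nfev=80)
    return r.x,r.cost
def search(t,M,n=60,seed=0):
    g=np.random.default_rng(seed); out=[]
    for _ in range(n):
        q,c=ik(t,M,g.uniform(LO,HI)*np.array([.6,1,1,1,1,1,1]))
        if c<1e-8: out.append((min(np.minimum(q-LO,HI-q)/(1.0)),q))
    out.sort(key=lambda a:-a[0]); return out
E
cat > s.py <<'E'
from ik import *
for nm,t,lean in (("pre",(.605,-.099,.11),40),("press",(.612,-.099,.075),40),("push",(.655,-.1,.075),40),("pull0",(.445,.03,.05),20),("pull0",(.445,.03,.05),40),("pull1",(.617,.025,.05),40),("pull1",(.617,.025,.05),35)):
    for yaw in (-1.9,178.1):
        o=search(np.array(t),Rw(yaw,lean if yaw<90 else -lean),40)
        print(nm,lean,yaw,len(o)); 
        for m,q in o[:3]: print("   ",round(m,3),q.round(2))
E
time python3 s.py
```

```text
pre 40 -1.9 6
    0.166 [ 0.7   0.72 -0.79  2.25  2.4   0.55  2.57]
    0.165 [ 0.65  0.69 -0.71  2.25  2.48  0.51  2.48]
    0.15 [0.13 0.59 0.06 2.27 3.43 0.43 1.4 ]
pre 40 178.1 14
    0.17 [ 0.84  0.84 -1.05  2.25  2.2   0.71 -0.3 ]
    0.167 [ 0.72  0.73 -0.82  2.25  2.37  0.56 -0.53]
    0.167 [ 0.71  0.73 -0.81  2.25  2.38  0.56 -0.54]
press 40 -1.9 7
    0.165 [ 0.62  0.78 -0.68  2.26  2.56  0.58  2.42]
    0.163 [ 0.57  0.75 -0.6   2.26  2.64  0.55  2.33]
    0.159 [ 0.43  0.71 -0.38  2.26  2.88  0.5   2.03]
press 40 178.1 14
    0.17 [ 0.8   0.92 -1.01  2.25  2.3   0.77 -0.36]
    0.168 [ 0.74  0.85 -0.88  2.25  2.39  0.68 -0.49]
    0.167 [ 0.72  0.84 -0.85  2.25  2.41  0.66 -0.52]
push 40 -1.9 7
    0.275 [ 0.52  0.76 -0.55  2.14  2.6   0.47  2.36]
    0.268 [ 0.29  0.71 -0.2   2.15  3.06  0.4   1.81]
    0.26 [0.03 0.71 0.19 2.16 3.57 0.46 1.21]
push 40 178.1 13
    0.279 [ 0.66  0.84 -0.78  2.14  2.37  0.57 -0.49]
    0.279 [ 0.64  0.82 -0.74  2.14  2.4   0.55 -0.53]
    0.278 [ 0.62  0.81 -0.72  2.14  2.43  0.54 -0.56]
pull0 20 -1.9 0
pull0 20 178.1 0
pull0 40 -1.9 0
pull0 40 178.1 0
pull1 40 -1.9 3
    0.137 [ 0.05  0.75 -0.27  2.28  2.7   0.63  1.92]
    0.137 [ 0.04  0.75 -0.24  2.28  2.73  0.62  1.89]
    0.133 [-0.1   0.74 -0.04  2.29  2.91  0.59  1.66]
pull1 40 178.1 12
    0.151 [ 0.51  1.   -1.04  2.27  2.24  1.02 -0.53]
    0.15 [ 0.47  0.96 -0.96  2.27  2.27  0.97 -0.58]
    0.145 [ 0.31  0.83 -0.67  2.27  2.41  0.78 -0.83]
pull1 35 -1.9 6
    0.211 [ 0.39  0.85 -0.79  2.21  2.18  0.73  2.57]
    0.191 [-0.25  0.72  0.2   2.23  3.22  0.4   1.32]
    0.19 [-0.3   0.72  0.27  2.23  3.33  0.41  1.19]
pull1 35 178.1 12
    0.208 [ 0.3   0.79 -0.64  2.21  2.26  0.64 -0.69]
    0.205 [ 0.2   0.75 -0.47  2.21  2.38  0.55 -0.86]
    0.203 [ 0.13  0.73 -0.38  2.22  2.46  0.5  -0.96]
real	2m32.931s
user	2m31.133s
sys	0m0.140s
```

The model fits to 0.1 mm. It shows the leaning pose needs the wrist flipped, with j5 ≈ 2.4 and the tool near yaw 178°, not j5 negative. I'll plan a cone-shaped wrist sweep (j5 from -1.36 to 2.4 at j6 ≈ 0.4), with joints 1–4 held, in free space.

```bash
cat >> ik.py <<'E'
def jac(q):
    T,A=fk(q,p); J=np.zeros((6,7))
    for i in range(7):
        d=q.copy(); d[i]+=1e-5; T2,A2=fk(d,p); J[:3,i]=(T2-T)/1e-5; J[3:,i]=A.apply((A.inv()*A2).as_rotvec())/1e-5
    return J
def rows(q0,path):
    T0,A0=fk(q0,p); out=[]
    for q in path:
        T,A=fk(q,p); out.append(np.r_[A0.inv().apply(T-T0),np.degrees((A0.inv()*A).as_rotvec())])
    return np.array(out)
def simrows(q0,rws,damp=.01):
    "min-norm tracking guess"
    T0,A0=fk(q0,p); q=q0.copy(); tr=[]
    for r in rws:
        Tt=T0+A0.apply(r[:3]); At=A0*R.from_rotvec(np.radians(r[3:6]))
        for _ in range(8):
            T,A=fk(q,p); e=np.r_[Tt-T,A.apply((A.inv()*At).as_rotvec())]; J=jac(q)
            q=np.clip(q+J.T@np.linalg.solve(J@J.T+damp**2*np.eye(6),e),LO,HI)
        tr.append(q.copy())
    return np.array(tr)
E
python3 - <<'E'
from ik import *
from rig import get_obs
q0=np.array(get_obs()["joint_positions"]); print(q0.round(3))
path=[]
for k in range(1,13):
    q=q0.copy(); 
    q[5]=min(.05+.1*k,.42)
    q[4]=-1.3+max(0,k-2)*.17
    q[6]=0
    path.append(q)
r=rows(q0,path); 
for a,q in zip(r,path): print(a[:3].round(3),a[3:].round(1),fk(q,p)[0].round(3))
print(simrows(q0,r)[[3,7,11]].round(2)); print(path[-1].round(2))
E
```

```text
[ 0.994  0.295 -0.795  2.286 -1.357  0.044 -0.003]
[-0.003 -0.034 -0.002] [ 6.1 -0.3 -3.4] [ 0.504 -0.082  0.245]
[-0.005 -0.065 -0.007] [11.8 -0.5 -3.4] [ 0.5   -0.051  0.251]
[-0.025 -0.093 -0.015] [ 17.4  -2.6 -13. ] [ 0.48  -0.022  0.248]
[-0.051 -0.107 -0.023] [ 21.2  -5.3 -22.4] [ 0.455 -0.006  0.24 ]
[-0.07  -0.096 -0.023] [ 20.9  -7.6 -32. ] [ 0.439 -0.015  0.227]
[-0.088 -0.083 -0.024] [ 20.5  -9.8 -41.5] [ 0.425 -0.027  0.215]
[-0.102 -0.066 -0.024] [ 20.  -12.1 -51. ] [ 0.412 -0.042  0.205]
[-0.114 -0.048 -0.025] [ 19.4 -14.3 -60.6] [ 0.402 -0.059  0.196]
[-0.123 -0.028 -0.026] [ 18.6 -16.6 -70.1] [ 0.394 -0.078  0.189]
[-0.128 -0.006 -0.027] [ 17.8 -18.8 -79.6] [ 0.389 -0.099  0.184]
[-0.13   0.016 -0.028] [ 16.8 -21.  -89.1] [ 0.387 -0.121  0.181]
[-0.127  0.038 -0.029] [ 15.6 -23.3 -98.6] [ 0.388 -0.143  0.181]
[[ 0.95  0.28 -0.74  2.29 -0.99  0.44  0.03]
 [ 0.84  0.26 -0.59  2.29 -0.44  0.44  0.18]
 [ 0.71  0.24 -0.42  2.29  0.09  0.38  0.32]]
[ 0.99  0.29 -0.79  2.29  0.4   0.42  0.  ]
```

```bash
python3 -m inch '[[[-0.003,-0.034,-0.002,6.1,-0.3,-3.4,1],[-0.005,-0.065,-0.007,11.8,-0.5,-3.4,1],[-0.025,-0.093,-0.015,17.4,-2.6,-13,1],[-0.051,-0.107,-0.023,21.2,-5.3,-22.4,1],[-0.07,-0.096,-0.023,20.9,-7.6,-32,1],[-0.088,-0.083,-0.024,20.5,-9.8,-41.5,1],[-0.102,-0.066,-0.024,20,-12.1,-51,1],[-0.114,-0.048,-0.025,19.4,-14.3,-60.6,1],[-0.123,-0.028,-0.026,18.6,-16.6,-70.1,1],[-0.128,-0.006,-0.027,17.8,-18.8,-79.6,1],[-0.13,0.016,-0.028,16.8,-21,-89.1,1],[-0.127,0.038,-0.029,15.6,-23.3,-98.6,1]]]'
cat > nx.py <<'E'
from ik import *
import sys
from rig import get_obs
q0=np.array(get_obs()["joint_positions"]); print(q0.round(3))
qf=np.array(eval(sys.argv[1])); n=int(sys.argv[2])
path=[q0+(qf-q0)*k/n for k in range(1,n+1)]
r=rows(q0,path)
for a,q in zip(r,path): print(a[:3].round(3).tolist(),a[3:].round(1).tolist(),fk(q,p)[0].round(3))
print(simrows(q0,r)[[n//2,n-1]].round(2))
print(fk(qf,p)[1].apply([0,0,1]).round(2))
E
python3 nx.py '[.75,.35,-.6,2.28,2.0,.42,-.1]' 12
```

```text
t: 29.45
tcp_pos: [0.3885, -0.1435, 0.1812]
ee_rot: [2.888, 0.044, 1.675]
force: [-0.7, -0.6, -0.7]
width: 0.0004
[ 0.707  0.242 -0.427  2.292  0.104  0.381  0.322]
[-0.013, -0.004, 0.002] [1.3, -2.5, -6.8] [ 0.387 -0.157  0.178]
[-0.028, -0.005, 0.004] [2.3, -5.1, -13.7] [ 0.387 -0.172  0.177]
[-0.042, -0.003, 0.005] [3.2, -7.8, -20.6] [ 0.391 -0.186  0.177]
[-0.056, 0.002, 0.006] [3.8, -10.4, -27.4] [ 0.397 -0.199  0.179]
[-0.07, 0.01, 0.005] [4.2, -13.2, -34.3] [ 0.407 -0.212  0.182]
[-0.082, 0.021, 0.004] [4.3, -15.9, -41.1] [ 0.418 -0.222  0.186]
[-0.092, 0.035, 0.003] [4.2, -18.7, -48.0] [ 0.432 -0.231  0.191]
[-0.1, 0.051, 0.001] [3.8, -21.5, -54.8] [ 0.448 -0.237  0.197]
[-0.105, 0.069, -0.001] [3.1, -24.3, -61.6] [ 0.465 -0.24   0.204]
[-0.108, 0.089, -0.004] [2.2, -27.2, -68.4] [ 0.484 -0.241  0.212]
[-0.107, 0.109, -0.007] [1.1, -30.0, -75.2] [ 0.503 -0.238  0.22 ]
[-0.103, 0.131, -0.01] [-0.4, -32.8, -81.9] [ 0.522 -0.231  0.228]
[[ 0.36  0.27 -0.05  2.3   1.02  0.25  0.27]
 [ 0.39  0.3  -0.12  2.29  2.29  0.27 -0.41]]
[ 0.58 -0.34 -0.74]
```

```bash
python3 -m inch '[[[-0.013,-0.004,0.002,1.3,-2.5,-6.8,1],[-0.028,-0.005,0.004,2.3,-5.1,-13.7,1],[-0.042,-0.003,0.005,3.2,-7.8,-20.6,1],[-0.056,0.002,0.006,3.8,-10.4,-27.4,1],[-0.07,0.01,0.005,4.2,-13.2,-34.3,1],[-0.082,0.021,0.004,4.3,-15.9,-41.1,1],[-0.092,0.035,0.003,4.2,-18.7,-48,1],[-0.1,0.051,0.001,3.8,-21.5,-54.8,1],[-0.105,0.069,-0.001,3.1,-24.3,-61.6,1],[-0.108,0.089,-0.004,2.2,-27.2,-68.4,1],[-0.107,0.109,-0.007,1.1,-30,-75.2,1],[-0.103,0.131,-0.01,-0.4,-32.8,-81.9,1]]]'
cat > to.py <<'E'
from ik import *
import sys
from rig import get_obs
# targets: list of (x,y,z,lean,nrows) with straight interpolation, yaw 178.1
o=get_obs(); q0=np.array(o["joint_positions"]); print("t",o["t"],q0.round(3),"F",np.round(o["force"],1))
T0,A0=fk(q0,p); print("tcp",T0.round(4),np.round(o["tcp_pos"],4))
out=[];Tc,Ac=T0,A0
for x,y,z,lean,n in eval(sys.argv[1]):
    Tg=np.array([x,y,z]); Ag=Rw(178.1,-lean); d=(Ac.inv()*Ag).as_rotvec()
    for k in range(1,n+1):
        T=Tc+(Tg-Tc)*k/n; A=Ac*R.from_rotvec(d*k/n)
        out.append(np.r_[A0.inv().apply(T-T0),np.degrees((A0.inv()*A).as_rotvec())])
    Tc,Ac=Tg,Ag
for a in out: print(a[:3].round(4).tolist(),a[3:].round(1).tolist())
s=simrows(q0,out)
for q in s[::3]: print(q.round(2))
print(s[-1].round(3),"reach err mm",((fk(s[-1],p)[0]-Tc)*1000).round(1))
E
python3 to.py '[(.57,-.15,.20,40,5),(.60,-.099,.12,40,5)]'
```

```text
t: 30.95
tcp_pos: [0.5246, -0.2289, 0.2287]
ee_rot: [-2.727, 0.639, -3.029]
force: [1.0, -1.1, -0.7]
width: 0.0005
t 30.95 [ 0.389  0.306 -0.133  2.289  2.29   0.275 -0.408] F [ 1.  -1.1 -0.7]
tcp [ 0.5246 -0.229   0.2287] [ 0.5246 -0.2289  0.2287]
[-0.0052, 0.0179, 0.0042] [-3.7, -0.4, 1.4]
[-0.0105, 0.0358, 0.0084] [-7.4, -0.8, 2.8]
[-0.0157, 0.0537, 0.0126] [-11.1, -1.2, 4.3]
[-0.021, 0.0716, 0.0168] [-14.8, -1.6, 5.7]
[-0.0262, 0.0895, 0.021] [-18.5, -2.0, 7.1]
[-0.0224, 0.105, 0.0329] [-18.5, -2.0, 7.1]
[-0.0186, 0.1205, 0.0447] [-18.5, -2.0, 7.1]
[-0.0147, 0.1361, 0.0565] [-18.5, -2.0, 7.1]
[-0.0109, 0.1516, 0.0684] [-18.5, -2.0, 7.1]
[-0.0071, 0.1671, 0.0802] [-18.5, -2.0, 7.1]
[ 0.46  0.32 -0.21  2.28  2.35  0.24 -0.48]
[ 0.71  0.4  -0.53  2.23  2.52  0.17 -0.66]
[ 0.71  0.52 -0.64  2.25  2.54  0.29 -0.72]
[ 0.62  0.65 -0.65  2.26  2.54  0.46 -0.74]
[ 0.616  0.647 -0.646  2.262  2.538  0.462 -0.743] reach err mm [ 0.  0. -0.]
```

```bash
python3 -m inch '[[[-0.005,0.018,0.004,-3.7,-0.4,1.4,1],[-0.0105,0.036,0.0085,-7.4,-0.8,2.8,1],[-0.0157,0.054,0.0126,-11.1,-1.2,4.3,1],[-0.021,0.0716,0.0168,-14.8,-1.6,5.7,1],[-0.0262,0.0895,0.021,-18.5,-2,7.1,1],[-0.0224,0.105,0.033,-18.5,-2,7.1,1],[-0.0186,0.1205,0.0447,-18.5,-2,7.1,1],[-0.0147,0.136,0.0565,-18.5,-2,7.1,1],[-0.011,0.1516,0.0684,-18.5,-2,7.1,1],[-0.007,0.167,0.08,-18.5,-2,7.1,1],[-0.007,0.167,0.08,-18.5,-2,7.1,1],[-0.007,0.167,0.08,-18.5,-2,7.1,1]]]'
python3 to.py '[(.607,-.099,.10,40,2),(.610,-.099,.072,40,5)]'
python3 - <<'E'
from h import *
c=camera('side'); save(c,'s11',(100,270,180,340),5); d=camera('top'); save(d,'t11',(140,260,220,380),5)
E
```

```text
t: 32.45
tcp_pos: [0.6003, -0.0986, 0.1203]
ee_rot: [-3.139, 0.699, 3.112]
force: [-0.0, -0.4, 0.2]
width: 0.0005
t 32.45 [ 0.615  0.646 -0.645  2.262  2.536  0.462 -0.739] F [-0.  -0.4  0.2]
tcp [ 0.6003 -0.0987  0.1203] [ 0.6003 -0.0986  0.1203]
[0.004, -0.0, 0.0099] [-0.0, 0.0, 0.1]
[0.0079, -0.0, 0.0199] [-0.0, 0.0, 0.2]
[0.0111, 0.0, 0.0245] [-0.0, 0.0, 0.2]
[0.0142, 0.0, 0.0292] [-0.0, 0.0, 0.2]
[0.0173, 0.0001, 0.0339] [-0.0, 0.0, 0.2]
[0.0205, 0.0001, 0.0386] [-0.0, 0.0, 0.2]
[0.0236, 0.0001, 0.0432] [-0.0, 0.0, 0.2]
[ 0.61  0.67 -0.65  2.26  2.55  0.49 -0.74]
[ 0.61  0.73 -0.65  2.26  2.57  0.54 -0.75]
[ 0.61  0.78 -0.66  2.26  2.6   0.58 -0.76]
[ 0.607  0.775 -0.656  2.262  2.597  0.584 -0.758] reach err mm [ 0. -0. -0.]
```

View pics/s11.png

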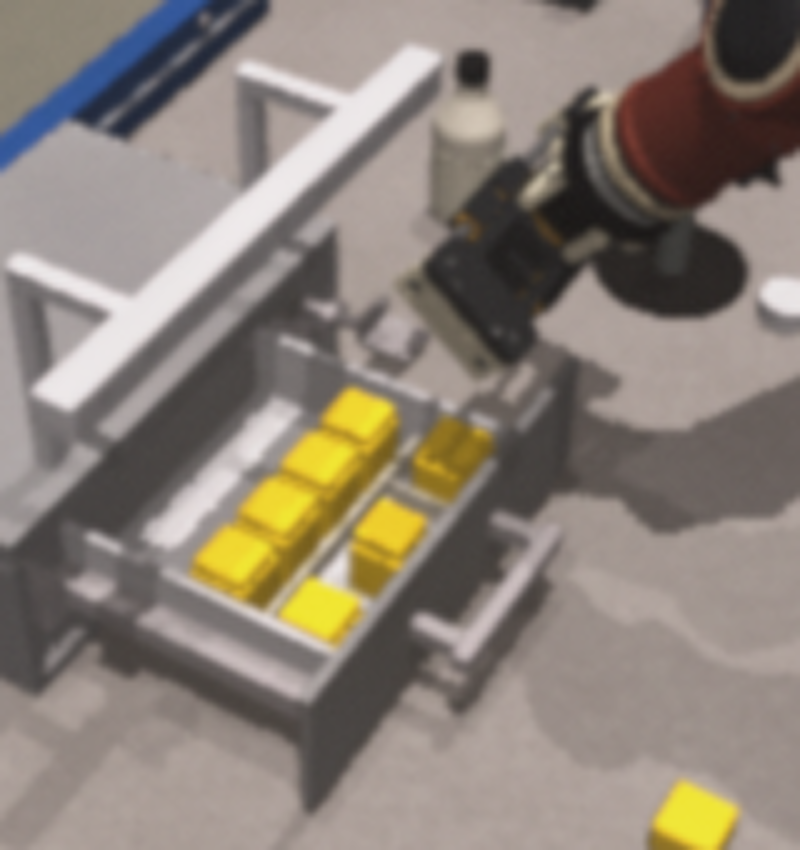

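View pics/t11.png

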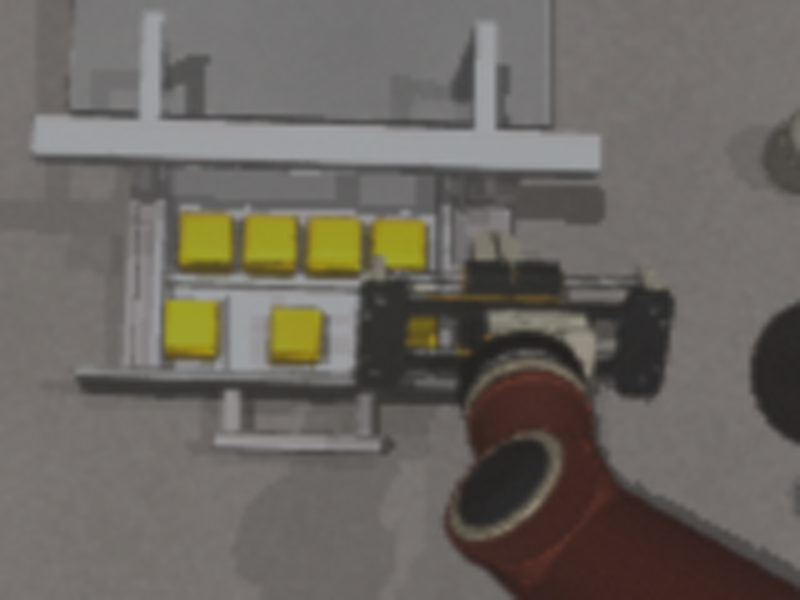

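```bash
python3 to.py '[(.616,-.099,.108,40,3),(.617,-.099,.078,40,5)]'
```

```text
t 32.55 [ 0.616  0.645 -0.646  2.262  2.536  0.463 -0.74 ] F [0.5 0.8 1.1]
tcp [ 0.6002 -0.0995  0.1208] [ 0.6002 -0.0994  0.1208]
[-0.0013, 0.0003, 0.0066] [-0.0, 0.0, 0.0]
[-0.0026, 0.0007, 0.0133] [-0.1, 0.0, 0.1]
[-0.0038, 0.001, 0.0199] [-0.1, 0.1, 0.1]
[-0.0001, 0.001, 0.0246] [-0.1, 0.1, 0.1]
[0.0036, 0.001, 0.0293] [-0.1, 0.1, 0.1]
[0.0073, 0.0011, 0.0341] [-0.1, 0.1, 0.1]
[0.011, 0.0011, 0.0388] [-0.1, 0.1, 0.1]
[0.0147, 0.0011, 0.0435] [-0.1, 0.1, 0.1]
[ 0.61  0.66 -0.64  2.25  2.54  0.47 -0.74]
[ 0.6   0.7  -0.64  2.23  2.54  0.49 -0.73]
[ 0.6   0.75 -0.64  2.24  2.57  0.54 -0.74]
[ 0.599  0.761 -0.647  2.242  2.58   0.554 -0.747] reach err mm [ 0.  0. -0.]
```

```bash
python3 -m inch '[[[-0.0013,0,0.0066,0,0,0,1],[-0.0026,0.0005,0.0133,0,0,0,1],[-0.004,0.001,0.02,0,0,0,1],[0,0.001,0.0246,0,0,0,1],[0.0036,0.001,0.0293,0,0,0,1],[0.0073,0.001,0.034,0,0,0,1],[0.011,0.001,0.0388,0,0,0,1],[0.0147,0.001,0.0435,0,0,0,1],[0.0147,0.001,0.0435,0,0,0,1]]]'
python3 to.py '[(.617,-.099,.074,40,2),(.66,-.1004,.073,40,8)]'
python3 - <<'E'
from h import *
c=camera('side'); save(c,'s12',(130,210,200,320),6)
E
```

```text
t: 33.67
tcp_pos: [0.6172, -0.099, 0.078]
ee_rot: [-3.139, 0.7, 3.111]
force: [-1.7, -0.8, 4.7]
width: 0.0008
t 33.675 [ 0.598  0.762 -0.647  2.243  2.581  0.558 -0.747] F [-1.7 -0.8  4.7]
tcp [ 0.6172 -0.0991  0.0779] [ 0.6172 -0.099   0.078 ]
[0.0014, 0.0, 0.0014] [-0.0, 0.0, 0.0]
[0.0027, 0.0001, 0.0028] [-0.1, 0.1, 0.1]
[-0.0013, 0.0001, 0.0064] [-0.1, 0.1, 0.1]
[-0.0054, 0.0001, 0.01] [-0.1, 0.1, 0.1]
[-0.0094, 0.0001, 0.0135] [-0.1, 0.1, 0.1]
[-0.0134, 0.0001, 0.0171] [-0.1, 0.1, 0.1]
[-0.0175, 0.0001, 0.0206] [-0.1, 0.1, 0.1]
[-0.0215, 0.0001, 0.0242] [-0.1, 0.1, 0.1]
[-0.0255, 0.0001, 0.0278] [-0.1, 0.1, 0.1]
[-0.0296, 0.0001, 0.0313] [-0.1, 0.1, 0.1]
[ 0.6   0.77 -0.65  2.24  2.58  0.56 -0.75]
[ 0.59  0.77 -0.64  2.22  2.57  0.54 -0.74]
[ 0.57  0.78 -0.62  2.17  2.56  0.51 -0.72]
[ 0.55  0.78 -0.6   2.13  2.54  0.48 -0.7 ]
[ 0.548  0.784 -0.596  2.131  2.537  0.483 -0.703] reach err mm [-0. -0.  0.]
```

View pics/s12.png

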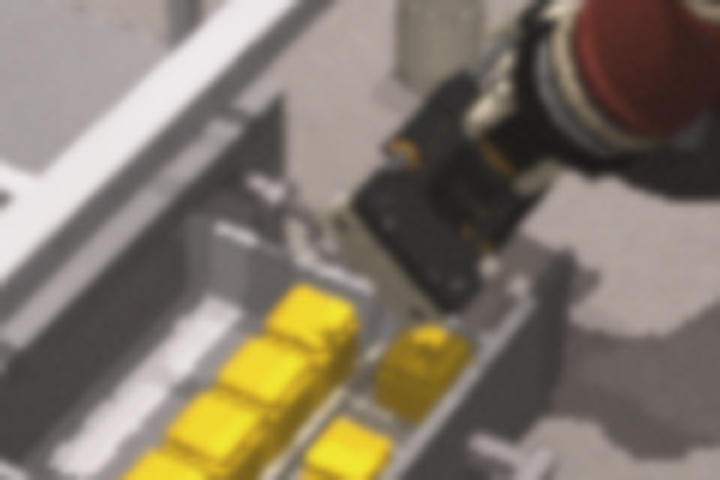

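The 4.7 N of force puts the lever about half way down, near 0.16 rad. I'll press 4 mm further and push forward.

```bash
python3 -m inch '[[[0.0015,0,0.0015,0,0,0,1],[0.003,0,0.003,0,0,0,1],[-0.001,0,0.0066,0,0,0,1],[-0.005,0,0.0102,0,0,0,1],[-0.009,0,0.0138,0,0,0,1],[-0.013,0,0.0174,0,0,0,1],[-0.017,0,0.021,0,0,0,1],[-0.0212,0,0.0244,0,0,0,1],[-0.0253,0,0.028,0,0,0,1],[-0.0293,0,0.0315,0,0,0,1],[-0.0335,0,0.035,0,0,0,1],[-0.0335,0,0.035,0,0,0,1]]]'
python3 to.py '[(.66,-.1004,.12,40,4),(.58,-.1,.20,40,5)]'
python3 - <<'E'
from h import *
c=camera('side'); save(c,'s13',(120,270,180,330),5)
E
```

```text
t: 35.22
tcp_pos: [0.6673, -0.1007, 0.0747]
ee_rot: [-3.137, 0.704, 3.112]
force: [0.1, 1.1, 5.8]
width: 0.0
t 35.225 [ 0.54   0.786 -0.59   2.116  2.533  0.479 -0.698] F [0.1 1.1 5.8]
tcp [ 0.6674 -0.1008  0.0746] [ 0.6673 -0.1007  0.0747]
[-0.0059, -0.0, -0.0098] [-0.0, 0.1, 0.0]
[-0.0119, -0.0, -0.0197] [-0.1, 0.2, 0.1]
[-0.0178, -0.0, -0.0295] [-0.1, 0.3, 0.1]
[-0.0238, -0.0, -0.0394] [-0.1, 0.4, 0.1]
[-0.0219, -0.0005, -0.0619] [-0.1, 0.4, 0.1]
[-0.0201, -0.001, -0.0845] [-0.1, 0.4, 0.1]
[-0.0183, -0.0015, -0.107] [-0.1, 0.4, 0.1]
[-0.0165, -0.002, -0.1295] [-0.1, 0.4, 0.1]
[-0.0146, -0.0025, -0.1521] [-0.1, 0.4, 0.1]
[ 0.54  0.76 -0.58  2.12  2.51  0.45 -0.69]
[ 0.52  0.67 -0.55  2.11  2.46  0.36 -0.67]
[ 0.57  0.53 -0.57  2.19  2.44  0.29 -0.68]
[ 0.61   0.425 -0.572  2.237  2.423  0.217 -0.682] reach err mm [ 0.  0. -0.]
```

View pics/s13.png

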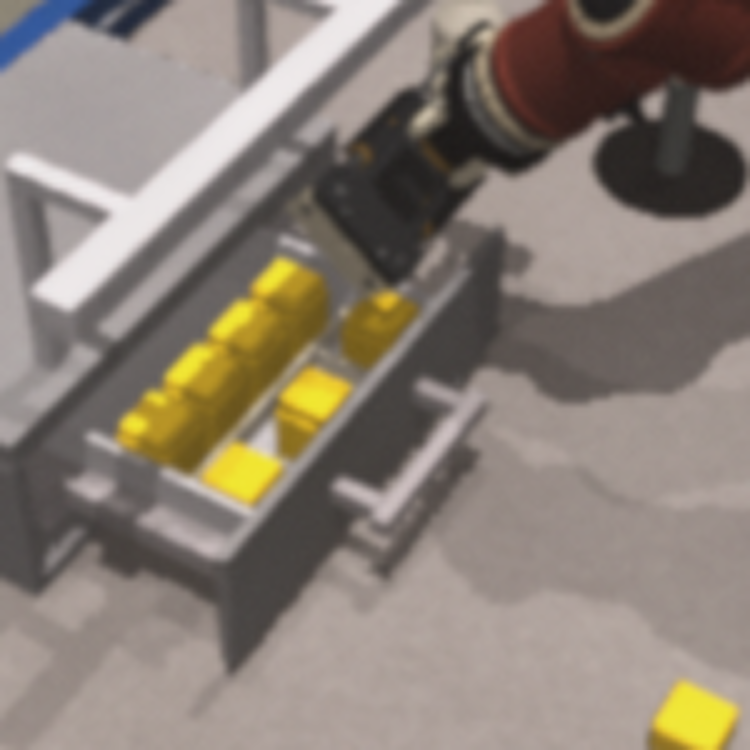

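The drawer has moved about 45 mm in. I'll retract along the tool axis, because lifting straight up would bring the body near the lamp bar. Then I'll check the reach for pushing.

```bash
python3 -m inch '[[[0,0,-0.015,0,0,0,1],[0,0,-0.04,0,0,0,1],[0,0,-0.07,0,0,0,1],[0,0,-0.10,0,0,0,1],[0,0,-0.13,0,0,0,1],[0,0,-0.13,0,0,0,1]]]'
python3 - <<'E'
from h import *
c=camera('side');P=cloud(c); Rd=R.from_euler('z',-1.9,degrees=True)
L=Rd.inv().apply((P.reshape(-1,3)-np.array([.53,.027,0]))).reshape(P.shape)
for n,b in (("pull",(-.03,.05,-.06,.06,.055,.067)),("front",(-.01,.09,-.05,.14,.097,.106))):
    m=(L[...,0]>b[0])&(L[...,0]<b[1])&(L[...,1]>b[2])&(L[...,1]<b[3])&(L[...,2]>b[4])&(L[...,2]<b[5]); q=L[m]
    print(n,len(q),np.percentile(q,[2,50,98],axis=0).round(4).tolist())
save(c,'s14',(120,270,180,330),5)
E
for t in '[(.54,.0,.20,40,6),(.50,.029,.12,35,4),(.495,.029,.052,30,4)]' '[(.54,.0,.20,35,6),(.535,.029,.13,30,4),(.54,.029,.085,30,4)]'; do python3 to.py "$t" | tail -8; done
```

```text
t: 36.02
tcp_pos: [0.5812, -0.0976, 0.1745]
ee_rot: [-3.136, 0.704, 3.112]
force: [0.4, -0.0, 0.1]
width: 0.0007
pull 278 [[-0.0107, -0.0527, 0.0556], [-0.0007, 0.0076, 0.0606], [0.0303, 0.0578, 0.0658]]
front 174 [[0.0285, -0.0454, 0.0976], [0.0322, 0.052, 0.1003], [0.0371, 0.137, 0.1036]]
[0.1361, 0.1244, 0.0213] [-0.2, 9.1, 0.1]
[0.1481, 0.1244, 0.0335] [-0.2, 10.3, 0.1]
[ 0.59  0.47 -0.62  2.29  2.44  0.34 -0.73]
[ 0.47  0.41 -0.61  2.34  2.33  0.36 -0.74]
[ 0.35  0.4  -0.61  2.39  2.24  0.43 -0.77]
[ 0.29  0.54 -0.66  2.42  2.26  0.6  -0.87]
[ 0.27  0.67 -0.66  2.42  2.29  0.67 -0.88]
[ 0.27   0.71  -0.654  2.42   2.296  0.686 -0.885] reach err mm [26.8  3.2  8.6]
[0.0861, 0.1257, 0.028] [-0.2, 10.3, 0.1]
[0.0924, 0.1258, 0.0374] [-0.2, 10.3, 0.1]
[ 0.57  0.47 -0.59  2.27  2.42  0.31 -0.71]
[ 0.35  0.37 -0.44  2.29  2.21  0.23 -0.63]
[ 0.12  0.35 -0.28  2.3   2.    0.2  -0.53]
[ 0.11  0.47 -0.35  2.31  2.04  0.29 -0.62]
[ 0.17  0.57 -0.46  2.32  2.17  0.41 -0.74]
[ 0.187  0.6   -0.48   2.329  2.205  0.444 -0.767] reach err mm [-0.  0. -0.]
```

View pics/s14.png

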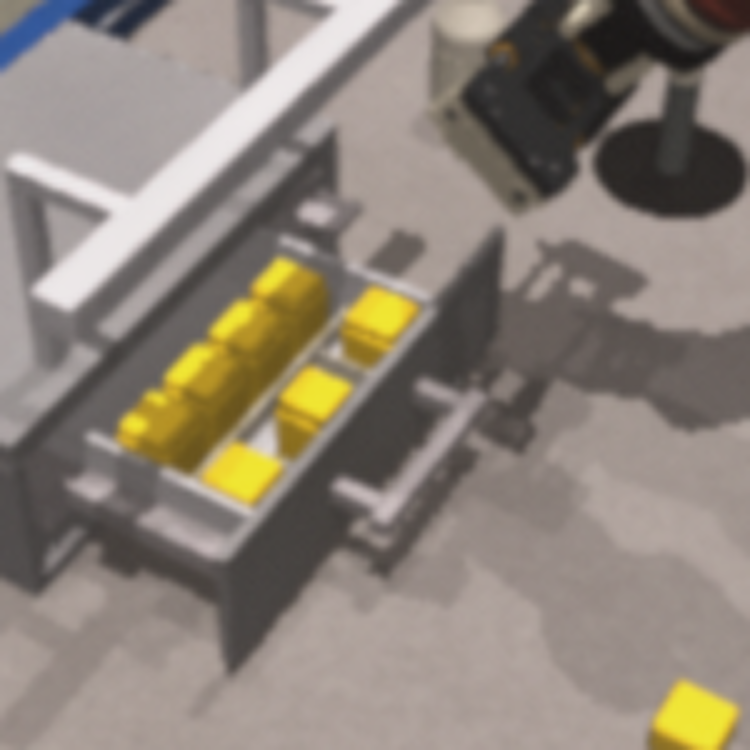

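The drawer is 50 mm in and the box is still upright. The pull is too near the robot for a leaning reach (j4 limit), so I'll push the drawer front's face just above the pull, at z ≈ 0.082.

```bash
python3 to.py '[(.54,.0,.20,35,5),(.535,.029,.13,30,3),(.54,.029,.080,32,4)]'
```

```text
t 36.075 [ 0.628  0.497 -0.626  2.266  2.472  0.326 -0.718] F [ 0.2 -0.   1. ]
tcp [ 0.5821 -0.0979  0.1738] [ 0.582  -0.0978  0.1738]
[0.0035, 0.0193, -0.0099] [-0.0, 1.1, 0.0]
[0.0069, 0.0385, -0.0198] [-0.1, 2.1, 0.0]
[0.0104, 0.0578, -0.0298] [-0.1, 3.2, 0.1]
[0.0139, 0.0771, -0.0397] [-0.1, 4.2, 0.1]
[0.0174, 0.0964, -0.0496] [-0.2, 5.3, 0.1]
[0.0339, 0.1061, -0.0331] [-0.2, 7.0, 0.1]
[0.0505, 0.1158, -0.0166] [-0.2, 8.6, 0.1]
[0.0671, 0.1255, -0.0001] [-0.2, 10.3, 0.1]
[0.0742, 0.1255, 0.0102] [-0.2, 9.8, 0.1]
[0.0814, 0.1256, 0.0205] [-0.2, 9.3, 0.1]
[0.0885, 0.1257, 0.0309] [-0.2, 8.8, 0.1]
[0.0956, 0.1258, 0.0412] [-0.2, 8.3, 0.1]
[ 0.56  0.46 -0.59  2.28  2.41  0.3  -0.71]
[ 0.26  0.35 -0.37  2.29  2.13  0.21 -0.59]
[ 0.12  0.41 -0.33  2.3   2.02  0.25 -0.58]
[ 0.18  0.55 -0.47  2.33  2.18  0.42 -0.75]
[ 0.217  0.633 -0.535  2.36   2.282  0.535 -0.84 ] reach err mm [0. 0. 0.]
```

```bash
python3 -m inch '[[[0.0035,0.0193,-0.01,0,1.1,0,1],[0.007,0.0385,-0.02,0,2.1,0,1],[0.0104,0.058,-0.03,0,3.2,0,1],[0.014,0.077,-0.04,0,4.2,0,1],[0.0174,0.0964,-0.05,0,5.3,0,1],[0.034,0.106,-0.033,0,7,0,1],[0.0505,0.116,-0.0166,0,8.6,0,1],[0.067,0.1255,0,0,10.3,0,1],[0.067,0.1255,0,0,10.3,0,1]]]'
python3 to.py '[(.539,.029,.082,32,5),(.548,.0285,.082,40,3)]'
python3 - <<'E'
from h import *
c=camera('side'); save(c,'s15',(100,270,180,330),5)
E
```

```text
t: 37.2
tcp_pos: [0.5344, 0.0299, 0.1275]
ee_rot: [-3.138, 0.519, 3.111]
force: [0.6, 0.0, 0.3]
width: 0.0003
t 37.2 [ 0.1    0.472 -0.347  2.305  2.03   0.289 -0.61 ] F [0.6 0.  0.3]
tcp [0.5345 0.0298 0.1275] [0.5344 0.0299 0.1275]
[0.0037, -0.0001, 0.0084] [-0.0, -0.5, 0.0]
[0.0074, -0.0002, 0.0167] [-0.1, -0.9, 0.1]
[0.0112, -0.0003, 0.0251] [-0.1, -1.4, 0.1]
[0.0149, -0.0004, 0.0334] [-0.1, -1.8, 0.1]
[0.0186, -0.0005, 0.0418] [-0.1, -2.3, 0.2]
[0.016, -0.0006, 0.0432] [-0.1, -4.9, 0.2]
[0.0134, -0.0006, 0.0447] [-0.1, -7.6, 0.2]
[0.0108, -0.0007, 0.0462] [-0.1, -10.3, 0.2]
[ 0.14  0.5  -0.4   2.32  2.1   0.34 -0.67]
[ 0.2   0.59 -0.51  2.35  2.24  0.48 -0.81]
[ 0.25  0.68 -0.61  2.42  2.4   0.72 -0.95]
[ 0.256  0.713 -0.63   2.42   2.455  0.811 -0.998] reach err mm [14.8  1.2  5.8]
```

View pics/s15.png

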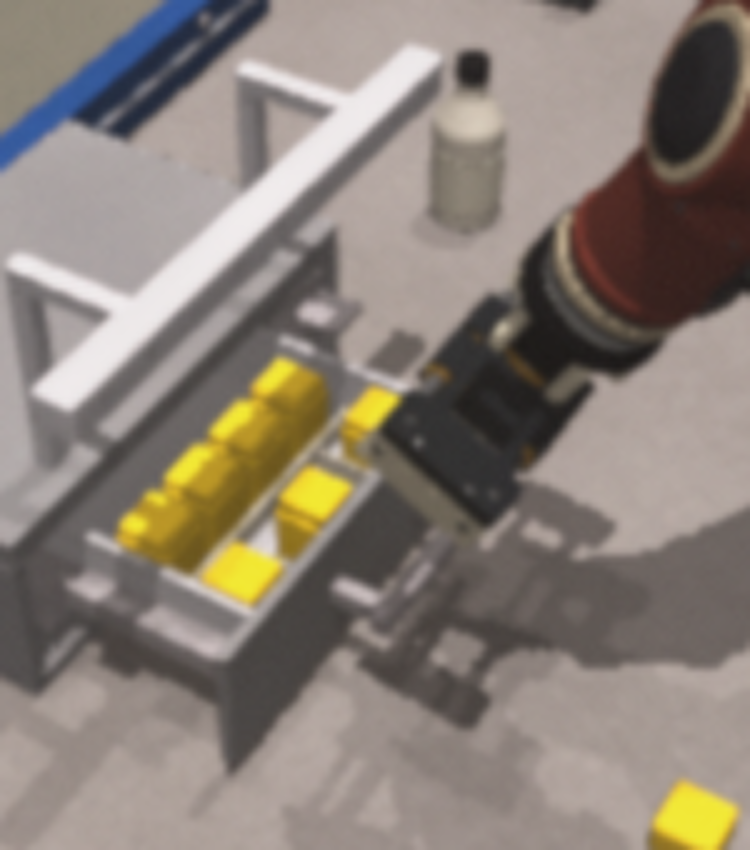

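```bash
python3 -m inch '[[[0.0037,0,0.0084,0,-0.5,0,1],[0.0074,0,0.0167,0,-0.9,0,1],[0.0112,0,0.025,0,-1.4,0,1],[0.0149,0,0.0334,0,-1.8,0,1],[0.0186,-0.0005,0.0418,0,-2.3,0.2,1],[0.0186,-0.0005,0.0418,0,-2.3,0.2,1]]]'
python3 to.py '[(.59,.027,.082,32,6),(.63,.0262,.082,38,5)]'
```

```text
t: 38.0
tcp_pos: [0.5393, 0.0274, 0.0828]
ee_rot: [-3.138, 0.56, 3.106]
force: [-0.5, -0.2, 0.0]
width: 0.0004
t 38.0 [ 0.214  0.624 -0.53   2.361  2.276  0.532 -0.838] F [-0.5 -0.2  0. ]
tcp [0.5393 0.0274 0.0828] [0.5393 0.0274 0.0828]
[-0.0071, 0.0003, 0.0046] [-0.0, 0.0, -0.0]
[-0.0142, 0.0005, 0.0092] [-0.1, 0.0, -0.0]
[-0.0213, 0.0008, 0.0138] [-0.1, 0.0, -0.1]
[-0.0283, 0.001, 0.0184] [-0.2, 0.1, -0.1]
[-0.0354, 0.0013, 0.023] [-0.2, 0.1, -0.1]
[-0.0425, 0.0015, 0.0276] [-0.3, 0.1, -0.1]
[-0.0493, 0.0017, 0.0318] [-0.3, -1.1, -0.1]
[-0.0561, 0.0018, 0.0361] [-0.3, -2.3, -0.1]
[-0.0628, 0.0019, 0.0403] [-0.3, -3.5, -0.1]
[-0.0696, 0.0021, 0.0446] [-0.3, -4.7, -0.1]
[-0.0764, 0.0022, 0.0488] [-0.3, -5.9, -0.1]
[ 0.21  0.63 -0.52  2.34  2.27  0.51 -0.82]
[ 0.19  0.64 -0.48  2.27  2.23  0.46 -0.76]
[ 0.19  0.66 -0.46  2.23  2.24  0.45 -0.75]
[ 0.22  0.7  -0.51  2.21  2.32  0.53 -0.8 ]
[ 0.226  0.71  -0.521  2.206  2.342  0.561 -0.812] reach err mm [ 0.  0. -0.]
```

```bash
python3 -m inch '[[[-0.005,0,0.003,0,0,0,1],[-0.01,0,0.0065,0,0,0,1],[-0.015,0.0005,0.01,0,0,0,1],[-0.021,0.0008,0.0138,0,0,0,1],[-0.0283,0.001,0.0184,0,0,0,1],[-0.0354,0.0013,0.023,0,0,0,1],[-0.0425,0.0015,0.0276,0,0,0,1],[-0.0493,0.0017,0.0318,-0.3,-1.1,0,1],[-0.056,0.0018,0.036,-0.3,-2.3,0,1],[-0.063,0.0019,0.0403,-0.3,-3.5,0,1],[-0.0696,0.002,0.0446,-0.3,-4.7,0,1],[-0.0764,0.0022,0.0488,-0.3,-5.9,0,1]]]'
python3 to.py '[(.664,.0255,.082,40,6)]'
python3 - <<'E'
from h import *
c=camera('side'); save(c,'s16',(100,270,180,330),5)
E
```

```text
t: 39.5
tcp_pos: [0.6301, 0.0259, 0.0816]
ee_rot: [3.14, 0.664, 3.105]
force: [-2.4, -1.7, -0.5]
width: 0.0005
t 39.5 [ 0.228  0.712 -0.522  2.206  2.344  0.562 -0.815] F [-2.4 -1.7 -0.5]
tcp [0.6301 0.0259 0.0815] [0.6301 0.0259 0.0816]
[-0.0045, 0.0001, 0.0034] [0.0, -0.3, -0.0]
[-0.009, 0.0003, 0.0068] [0.0, -0.7, -0.0]
[-0.0135, 0.0004, 0.0102] [0.0, -1.0, -0.1]
[-0.018, 0.0005, 0.0137] [0.0, -1.3, -0.1]
[-0.0225, 0.0007, 0.0171] [0.0, -1.7, -0.1]
[-0.0269, 0.0008, 0.0205] [0.0, -2.0, -0.1]
[ 0.23  0.72 -0.52  2.2   2.35  0.56 -0.81]
[ 0.23  0.73 -0.52  2.16  2.35  0.56 -0.8 ]
[ 0.224  0.741 -0.512  2.141  2.359  0.562 -0.798] reach err mm [ 0. -0. -0.]
```

View pics/s16.png

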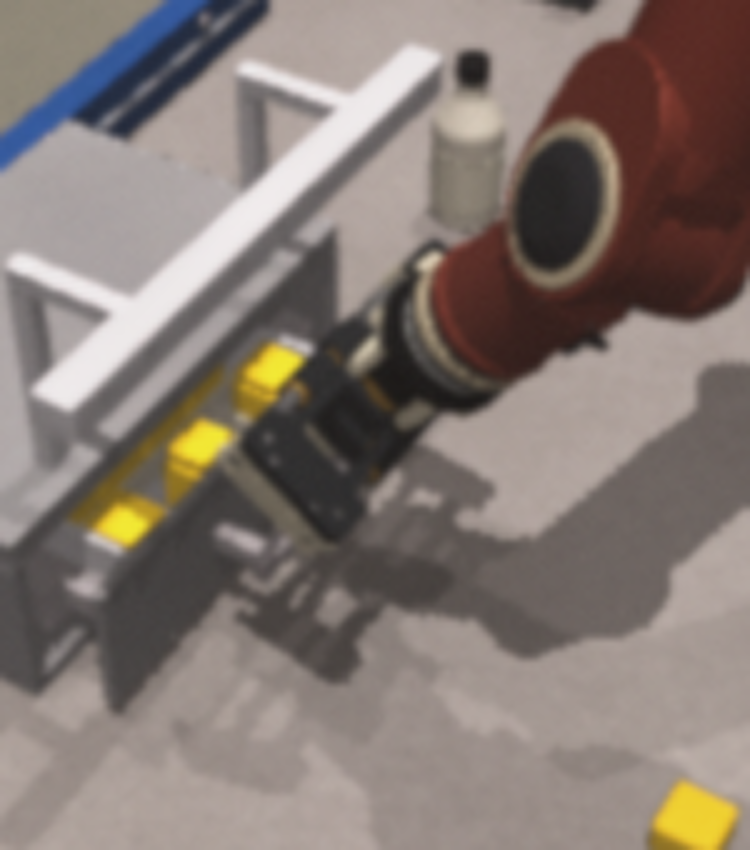

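The drawer is closing smoothly, with the box upright and a push force of about 2.4 N.

```bash
python3 -m inch '[[[-0.0045,0,0.0034,0,-0.3,0,1],[-0.009,0,0.0068,0,-0.7,0,1],[-0.0135,0,0.0102,0,-1,0,1],[-0.018,0.0005,0.0137,0,-1.3,0,1],[-0.0215,0.0007,0.0163,0,-1.7,0,1],[-0.0215,0.0007,0.0163,0,-1.7,0,1]]]'
python3 to.py '[(.667,.0255,.082,40,5)]'
python3 - <<'E'
from h import *
c=camera('side');P=cloud(c); Rd=R.from_euler('z',-1.9,degrees=True); save(c,'s17',(100,270,180,330),5)
L=Rd.inv().apply((P.reshape(-1,3)-np.array([.53,.027,0]))).reshape(P.shape)
b=(.09,.15,.06,.14,.097,.104)
m=(L[...,0]>b[0])&(L[...,0]<b[1])&(L[...,1]>b[2])&(L[...,1]<b[3])&(L[...,2]>b[4])&(L[...,2]<b[5]); q=L[m]
print(len(q),np.percentile(q,[2,50,98],axis=0).round(4).tolist(),"start median -.0173")
E
```

```text
t: 40.3
tcp_pos: [0.6592, 0.0262, 0.0828]
ee_rot: [3.139, 0.697, 3.106]
force: [-1.4, -0.5, -1.2]
width: 0.0004
t 40.3 [ 0.226  0.737 -0.518  2.153  2.361  0.567 -0.806] F [-1.4 -0.5 -1.2]
tcp [0.6593 0.0261 0.0827] [0.6592 0.0262 0.0828]
[-0.0011, -0.0001, 0.0011] [0.0, -0.0, -0.0]
[-0.0022, -0.0001, 0.0022] [0.0, -0.0, -0.0]
[-0.0033, -0.0002, 0.0033] [0.0, -0.0, -0.1]
[-0.0044, -0.0003, 0.0044] [0.0, -0.1, -0.1]
[-0.0055, -0.0004, 0.0055] [0.0, -0.1, -0.1]
[ 0.23  0.74 -0.52  2.15  2.36  0.57 -0.8 ]
[ 0.22  0.74 -0.51  2.14  2.36  0.56 -0.8 ]
[ 0.222  0.742 -0.508  2.133  2.355  0.556 -0.793] reach err mm [ 0. -0.  0.]
74 [[0.1353, 0.0612, 0.0974], [0.1382, 0.0978, 0.1002], [0.1439, 0.1379, 0.1029]] start median -.0173
```

View pics/s17.png

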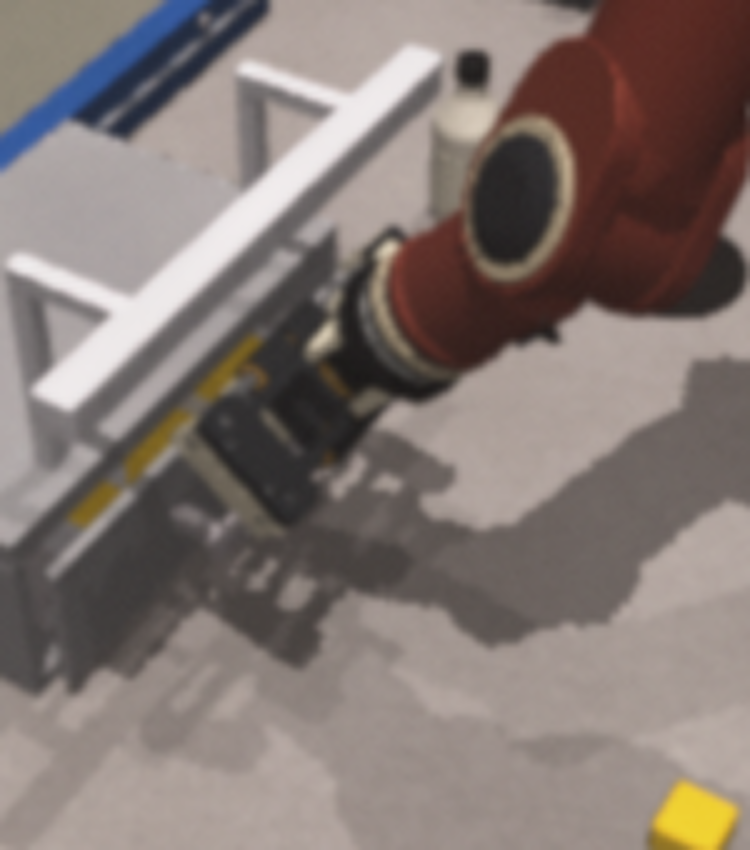

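```bash
python3 -m inch '[[[-0.001,0,0.001,0,0,0,1],[-0.002,0,0.002,0,0,0,1],[-0.003,0,0.003,0,0,0,1],[-0.003,0,0.003,0,0,0,1]]]'; python3 -m inch '[[[-0.0007,0,0.0007,0,0,0,1],[-0.0014,0,0.0014,0,0,0,1],[-0.002,0,0.002,0,0,0,1],[-0.002,0,0.002,0,0,0,1]]]'
```

```text
t: 40.85
tcp_pos: [0.6639, 0.0262, 0.0828]
ee_rot: [3.139, 0.698, 3.106]
force: [-2.4, -0.5, 0.5]
width: 0.0007
t: 41.35
tcp_pos: [0.6648, 0.0262, 0.0825]
ee_rot: [3.14, 0.696, 3.107]
force: [-8.8, -2.1, 7.2]
width: 0.0003
```

The force rose to 8.8 N at the end stop, so the drawer is home. Backing away.

```bash
python3 -m inch '[[[0.004,0,-0.004,0,0,0,1],[0.008,0,-0.008,0,0,0,1],[0.012,0,-0.015,0,0,0,1],[0.014,0,-0.04,0,0,0,1],[0.014,0,-0.07,0,0,0,1],[0.014,0,-0.1,0,0,0,1],[0.014,0,-0.13,0,0,0,1],[0.014,0,-0.15,0,0,0,1],[0.014,0,-0.15,0,0,0,1],[0.014,0,-0.15,0,0,0,1]]]'
python3 - <<'E'
from h import *
z=np.load("c0.npz")
c=camera('side');P=cloud(c); I=c["image"].astype(int); save(c,'s18',s=1.5); d=camera('top'); save(d,'t18',s=1.5)
Rd=R.from_euler('z',-1.9,degrees=True)
for n,c_ in(("side",c),("top",d)):
    P=cloud(c_); L=Rd.inv().apply((P.reshape(-1,3)-np.array([.53,.027,0]))).reshape(P.shape)
    b=(.09,.17,-.14,.14,.097,.106)
    m=(L[...,0]>b[0])&(L[...,0]<b[1])&(L[...,1]>b[2])&(L[...,1]<b[3])&(L[...,2]>b[4])&(L[...,2]<b[5]); q=L[m]
    print(n,"front",len(q),np.percentile(q,[5,50,95],axis=0).round(4).tolist(),"start -.0173 side/-.0189 top")
    m=(abs(P[...,2]-.097)<.008)&(np.hypot(P[...,0]-.526,P[...,1]+.349)<.06); q=P[m]; print(n,"cap",len(q),((q.min(0)+q.max(0))/2).round(4) if len(q) else 0,np.percentile(q[:,2],90) if len(q) else 0)
print(get_obs()['force'])
E
```

```text
t: 42.6
tcp_pos: [0.5584, 0.0296, 0.1885]
ee_rot: [3.14, 0.696, 3.107]
force: [0.8, 0.1, -0.6]
width: 0.0009
side front 231 [[0.1403, -0.1204, 0.0977], [0.1437, 0.0208, 0.1004], [0.1489, 0.126, 0.1038]] start -.0173 side/-.0189 top
side cap 0 0 0Traceback (most recent call last):
  File "<stdin>", line 9, in <module>
    return _quantile_unchecked(
        a, q, axis, out, overwrite_input, method, keepdims, weights)
    return _ureduce(a,
                    func=_quantile_ureduce_func,
    ...<5 lines>...
                    overwrite_input=overwrite_input,
                    method=method)
    r = func(a, **kwargs)
    result = _quantile(arr,
                       quantiles=q,
    ...<2 lines>...
                       out=out,
                       weights=wgt)
    slices_having_nans = np.isnan(arr[-1, ...])
                                  ~~~^^^^^^^^^
IndexError: index -1 is out of bounds for axis 0 with size 0
```

View pics/s18.png

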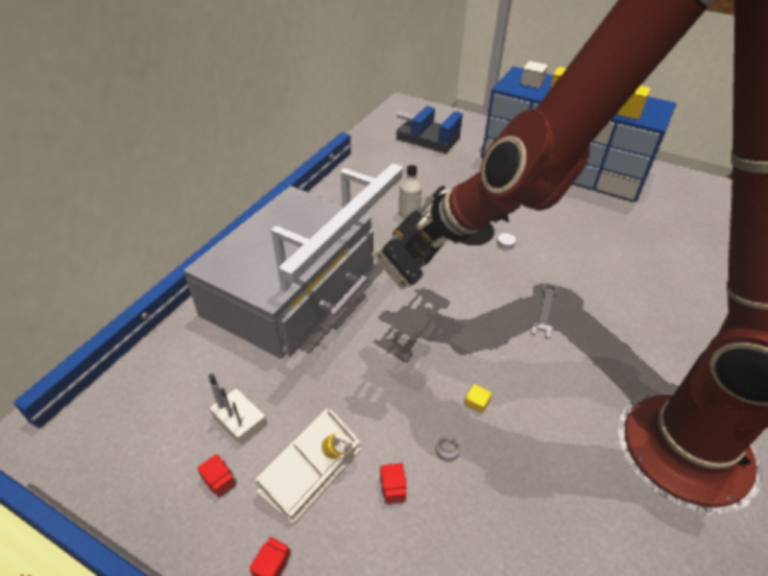

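View pics/t18.png

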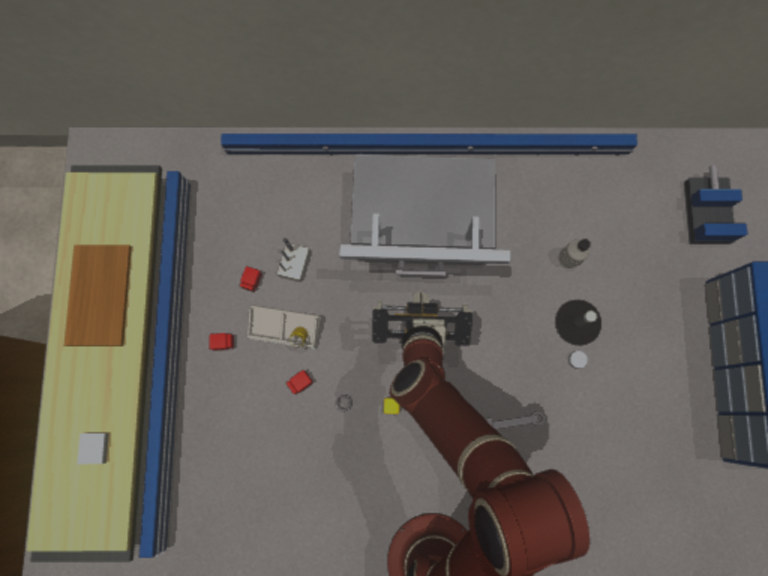

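The drawer is shut: its front has travelled 0.161 m. The jar, cutters and bottle sit at the same pixels as at the start. The tube's cap shows at (591,316) in the top view, so I'll confirm that.

```bash
python3 - <<'E'
from h import *
d=camera('top'); P=cloud(d)
m=(abs(P[...,2]-.097)<.01)&(np.hypot(P[...,0]-.526,P[...,1]+.349)<.06); q=P[m]
print("cap",len(q),((q.min(0)+q.max(0))/2).round(4) if len(q) else 0, np.median(q[:,2]) if len(q) else 0)
print("expected px of cap centre",np.array(proj(d,(.527,-.3495,.099)))*1.5)
E
```

```text
cap 52 [ 0.5278 -0.3476  0.0962] 0.0985334004721169
expected px of cap centre [315.94827183 590.70608986]
```

The cap is at (0.528, -0.348) and 98.5 mm high, which is upright at the mat's centre (0.526, -0.348). Nothing is touching the robot, so I'm handing the job in.

```bash
python3 -c "
from rig import *
print(finish_job())"
```

```text
the job is handed in; nothing more can be done
None
```

I finished all the steps and handed the job in at about 43 s of the 72 s allowed. No verdict is reported, so what follows comes from my own checks.

- **Tube:** it stands upright on the mat. Its cap measures 98.5 mm high, about 2 mm from the mat's centre.
- **Square box:** it stood in the front bay within about 2 mm of the centre, with its top 49 mm above the floor. It was still upright in the side-camera view when the drawer was about 0.12 m in. I could not see it once the drawer was shut.
- **Lever and drawer:** I pressed the lever to about 5–6 N, which is roughly half way or more, though I never read its angle directly. I pushed the drawer until the force rose to 8.8 N at the end stop. Its front had moved 0.161 m (±2 mm).
- **Left alone:** the jar, cutter block and oil bottle show at the same places in the pictures as at the start. The arm was clear of everything, with a force reading near zero.

Two things did not go as planned:
- **Joint limits:** my first leaning approaches to the box and the lever ran joints up against their limits. I took the box with the gripper turned half a turn. For the lever, I fitted a model of the arm from its recorded poses and flipped the wrist.
- **Pushing point:** the bar pull was too close to the robot to reach with the tool leaning. I pushed on the drawer's front face just above it instead.

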